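# Lid the lunch pails and hang them up

## Task

Get the lunch pails put away on the landing: give every pail that is here the lid that fits it, press the lid fully home so that it sits flat on the rim all round, then hang each closed pail by its bail handle on a double hook of its own along the front of the glass shelf, the bar across both prongs, hanging free and still. There may be two or three pails; a lid whose pail is not here can stay where it lies. Leave the lunchbox, flask and whistle alone.

Things in the scene. Friction and masses are not known exactly. Their poses are not given: they have to be found in the camera images.
- pail_small: The small stainless lunch pail: round pot 76 mm across, 64 mm high, wall 3 mm, open top, three dimples inside the rim that grip the lid. Origin: centre of its underside, z up. Its bail handle turns about a line along y through two ears 50 mm above the underside, wires 92 mm apart; folded, it sticks out on the +x side. 150 to 340 g. None if absent.
- bail_small (a joint): Angle of the small pail's wire bail: 0 = folded to the pail's +x side, at rest on its stop, 0.17 rad above level; 1.40 = straight up over the pail; turns freely and falls back if let go. 80 mm from the ears to the bar.
- grip_small (a point): Centre of the grip bar of the small pail's bail: a straight steel bar 10 mm thick, 76 mm long, along the pail's y. It is what hangs on the hook; can be pinched across from above. Folded, it lies 79 mm to the +x side of the pail's axis, 64 mm above the underside.
- rim_small (a point): Centre of the small pail's mouth, level with the top of its rim, 64 mm above the underside.
- lid_small: Loose stainless lid that fits the small pail only, any way round: flange disc 80 mm across, 3 mm thick; under it a tapered plug 14 mm deep (52 mm across at the foot, 64 at the top); on it a round knob 18 mm across, 20 mm high. Origin: centre of the plug's foot, z up; flange underside 14 mm, knob foot 17, knob top 37 mm above it. 50 to 65 g.
- seat_small (a point): Centre of the underside of the small lid's flange. Set on, the lid stops 3 mm short on the dimples; 6 to 12 N straight down on the knob pushes it home: flange flat on the rim, this point at the centre of the pail's mouth (rim_small); it then stays by itself.
- pail_medium: The medium stainless lunch pail: round pot 92 mm across, 72 mm high, wall 3 mm, open top, three dimples inside the rim that grip the lid. Origin: centre of its underside, z up. Its bail handle turns about a line along y through two ears 58 mm above the underside, wires 108 mm apart; folded, it sticks out on the +x side. 150 to 340 g. None if absent.
- bail_medium (a joint): Angle of the medium pail's wire bail: 0 = folded to the pail's +x side, at rest on its stop, 0.17 rad above level; 1.40 = straight up over the pail; turns freely and falls back if let go. 88 mm from the ears to the bar.
- grip_medium (a point): Centre of the grip bar of the medium pail's bail: a straight steel bar 10 mm thick, 92 mm long, along the pail's y. It is what hangs on the hook; can be pinched across from above. Folded, it lies 87 mm to the +x side of the pail's axis, 73 mm above the underside.
- rim_medium (a point): Centre of the medium pail's mouth, level with the top of its rim, 72 mm above the underside.
- lid_medium: Loose stainless lid that fits the medium pail only, any way round: flange disc 96 mm across, 3 mm thick; under it a tapered plug 14 mm deep (68 mm across at the foot, 80 at the top); on it a round knob 18 mm across, 20 mm high. Origin: centre of the plug's foot, z up; flange underside 14 mm, knob foot 17, knob top 37 mm above it. 50 to 65 g.
- seat_medium (a point): Centre of the underside of the medium lid's flange. Set on, the lid stops 3 mm short on the dimples; 6 to 12 N straight down on the knob pushes it home: flange flat on the rim, this point at the centre of the pail's mouth (rim_medium); it then stays by itself.
- pail_large: The large stainless lunch pail: round pot 110 mm across, 80 mm high, wall 3 mm, open top, three dimples inside the rim that grip the lid. Origin: centre of its underside, z up. Its bail handle turns about a line along y through two ears 66 mm above the underside, wires 126 mm apart; folded, it sticks out on the +x side. 150 to 340 g. None if absent.
- bail_large (a joint): Angle of the large pail's wire bail: 0 = folded to the pail's +x side, at rest on its stop, 0.17 rad above level; 1.40 = straight up over the pail; turns freely and falls back if let go. 97 mm from the ears to the bar.
- grip_large (a point): Centre of the grip bar of the large pail's bail: a straight steel bar 10 mm thick, 110 mm long, along the pail's y. It is what hangs on the hook; can be pinched across from above. Folded, it lies 96 mm to the +x side of the pail's axis, 82 mm above the underside.
- rim_large (a point): Centre of the large pail's mouth, level with the top of its rim, 80 mm above the underside.
- lid_large: Loose stainless lid that fits the large pail only, any way round: flange disc 114 mm across, 3 mm thick; under it a tapered plug 14 mm deep (86 mm across at the foot, 98 at the top); on it a round knob 18 mm across, 20 mm high. Origin: centre of the plug's foot, z up; flange underside 14 mm, knob foot 17, knob top 37 mm above it. 50 to 65 g.
- seat_large (a point): Centre of the underside of the large lid's flange. Set on, the lid stops 3 mm short on the dimples; 6 to 12 N straight down on the knob pushes it home: flange flat on the rim, this point at the centre of the pail's mouth (rim_large); it then stays by itself.
- hook_right (a point): Seat of the right double hook (seen from the robot): where the centre of a bail's 10 mm bar rests, midway between the two prongs, 196 mm above the table. x points away from the robot, y along the shelf: the bar should lie along y across both prongs. Prongs 46 mm apart, 6 mm thick, open between.
- hook_middle (a point): Seat of the middle double hook (seen from the robot): where the centre of a bail's 10 mm bar rests, midway between the two prongs, 196 mm above the table. x points away from the robot, y along the shelf: the bar should lie along y across both prongs. The prongs end in upturned tips 24 mm in front of the seat (-x), 219 mm above the table; 32 mm free behind it.
- hook_left (a point): Seat of the left double hook (seen from the robot): where the centre of a bail's 10 mm bar rests, midway between the two prongs, 196 mm above the table. x points away from the robot, y along the shelf: the bar should lie along y across both prongs. Hooks 140 mm apart on the front rail of a fixed glass shelf, which begins 45 mm behind the seats, top at 200 mm.
- lunchbox: Pink plastic lunchbox, 109 x 174 x 62 mm, standing on the lower glass shelf behind the hooks; not part of the job. Origin at the centre of its underside.
- flask: Stainless drink flask, 66 mm across, 174 mm high, standing on the upper glass shelf; not part of the job. Origin at the centre of its underside.
- whistle: Red plastic whistle, 55 mm long, 26 mm high, lying on the table; not part of the job. Origin under the middle of its round chamber.

How it is judged (in metres and radians):
At the end, for the whole second after the job is handed in: Every pail present has its own lid fully home (flange within 2.2 mm of the rim, level to 0.04 rad) and hangs by its grip bar on a double hook of its own (bar centre within 20 mm of the seat, bars over 80 mm apart), over 15 mm clear of the table, upright within 0.2 rad, and still (distance between seat_small and rim_small below 0.0022 m and angle between the z axis of lid_small and the z axis of pail_small, either way round below 0.04 rad and (distance between grip_small and hook_right below 0.02 m or distance between grip_small and hook_middle below 0.02 m or distance between grip_small and hook_left below 0.02 m) and angle between each of pail_small, pail_medium, pail_large's own z axis and vertical below 0.2 rad and height (world z) of each of pail_small, pail_medium, pail_large above 0.015 m and linear speed of each of pail_small, pail_medium, pail_large below 0.04 m/s and distance between seat_medium and rim_medium below 0.0022 m and angle between the z axis of lid_medium and the z axis of pail_medium, either way round below 0.04 rad and (distance between grip_medium and hook_right below 0.02 m or distance between grip_medium and hook_middle below 0.02 m or distance between grip_medium and hook_left below 0.02 m) and distance between seat_large and rim_large below 0.0022 m and angle between the z axis of lid_large and the z axis of pail_large, either way round below 0.04 rad and (distance between grip_large and hook_right below 0.02 m or distance between grip_large and hook_middle below 0.02 m or distance between grip_large and hook_left below 0.02 m) and distance between each of grip_medium, grip_large and grip_small above 0.08 m and distance between grip_large and grip_medium above 0.08 m); the robot touches nothing.
It fails at once if the lunchbox, flask or whistle is knocked or moved (distance of any of lunchbox, flask, whistle from where it was at the start of the episode above 0.015 m).
It fails at once if the small pail is hung up without its lid on ((distance between grip_small and hook_right below 0.012 m or distance between grip_small and hook_middle below 0.012 m or distance between grip_small and hook_left below 0.012 m) and height (world z) of pail_small above 0.015 m and distance between seat_small and rim_small above 0.025 m).
It fails at once if the medium pail is hung up without its lid on ((distance between grip_medium and hook_right below 0.012 m or distance between grip_medium and hook_middle below 0.012 m or distance between grip_medium and hook_left below 0.012 m) and height (world z) of pail_medium above 0.015 m and distance between seat_medium and rim_medium above 0.025 m).
It fails at once if the large pail is hung up without its lid on ((distance between grip_large and hook_right below 0.012 m or distance between grip_large and hook_middle below 0.012 m or distance between grip_large and hook_left below 0.012 m) and height (world z) of pail_large above 0.015 m and distance between seat_large and rim_large above 0.025 m).
Of pail_small, pail_medium, pail_large only 2 to 3 are there at a start; the rules pass over those that are not, and their reading is None.
At some moment in a run one of lid_small, lid_medium, lid_large may be knocked a few centimetres aside while the robot is not near it.
It also fails if it takes over 210 s, if anything falls off the work surface, if the arm or the gripper's body presses on something with over 40 N, if the wrist force passes 120 N, or if a joint passes its speed limit or range.

## Robot

A 6-joint arm with a two-finger parallel gripper is mounted at the origin on the work surface. World frame = base frame: x ahead of the robot, y to its left, z up, the work surface at z = 0. Lengths are in m, angles in degrees, forces in N, time in s.
With the tool pointing down it reaches from about 0.4 to 0.825 m from the base axis. Payload 7 kg.
Tool frame: the origin (TCP) lies midway between the tips of the shut fingers; the grasp point (between the pads) lies 19 mm behind it (r.grip_depth is the distance from the TCP to the grasp point, in m); z points along the fingers, y is the line along which they close (so a half turn about z gives the same grasp; the last joint's range is limited). The gripper opens to 88 mm and grips with 3 to 60 N. Pads are 19 mm wide; open, the fingers measure 130 mm over their backs; the gripper's body (78 mm by 193 mm) begins 47 mm behind the grasp point.
Start: joints at [80.449, 20.546, 0.682, 0, -70.136, -16.507], TCP at [0.297, 0.606, 0.227] pointing down, gripper open.
Joint ranges: [-176.03, 176.03], [-82.01, 121.73], [-58.28, 71.71], [-173.87, 95.51], [-174.79, -0.11], [-173.66, 173.66]. Speed limits (degrees/s): [136.94, 136.94, 172.46, 180, 180, 180].

## Interface

Orientations are given as [roll, pitch, yaw] about the fixed x, y, z axes, in that order (R = Rz(yaw) Ry(pitch) Rx(roll)).
In Python, from plant import r, capture, close_job, search_frame, outline_of gives the robot as it stands.
- The arm moves only by the shell command python3 -m creep 'ROWS' [FORCE]. ROWS is JSON, a list of rows, each a list of 7 numbers: the finger opening in mm, from 0 to 87.6, then the shift along the world's x, y, z in units of 25 mm (1.0 is 25 mm), then the turn, a rotation vector about the world's x, y, z in degrees. In form: [[hand, x, y, z, ax, ay, az], ...]. A call has 1 to 8 rows; each row shifts and turns the commanded pose from where the row before left it; what a row does not reach is not made up. A row lasts 1/12 s, in which the tool goes at most 41.7 mm and 7.16 degrees, less where a joint would pass 70% of its speed; a pose out of reach is approached as far as the arm can. A call is refused whole if a number of a shift passes 1 or a number of a turn 7.16, either way. A call with a gripper value outside its range is refused whole. The fingers move at their own pace and stop on an object; FORCE is the grip in N (left out, the last holds). Time passes only in rows, so rows that do not move let the fingers close. It gives the time, the measured TCP pose, the force, the opening and the grip force at its end, in the units of the state.
- r.get_state(): the state, without advancing time (a new reading comes with each control period).
- capture(name): name is "side" or "top"; returns a dict with "frame" (384x512x3 uint8, red, green, blue), "K" (3x3 intrinsics, pixels), "origin" and "rotation" of the camera in the world. Camera axes: x right, y down, z forward; pixel columns grow to the right and rows downward; lengths in m; the calibration is good to about 2 mm. A picture is of the moment at which its call begins. There is no depth.
- close_job(): hands the job in; it is judged then, once.
Trained networks look in a picture, given as the dict that the camera call returned (one of the last four; its "shot" number tells which), for a name from the list of things; names that differ only in an ending like _2 or _b are one class to them, and where a whole thing is asked for, a point or a joint stands for the part that bears it (a point fixed in the world has none). Each returns a list of dicts, best first, with "conf" (0 to 1); they miss things now and then, are a little off and sometimes report something else, mostly with a low value. They report only what shows in the picture. A call takes as long as a camera call.
- search_frame(picture, target): "bbox" ([left, top, right, bottom] in pixels, round what is visible of it).
- outline_of(picture, target): "region" (384x512 bool, what is visible of it) and "bbox" ([left, top, right, bottom] in pixels, round what is visible of it).
The state is a dict: "time_s": time; "joints": joint angles; "qd": joint speeds; "joint_torque": joint torques, N m; "tcp_pos": TCP position; "eef_rot": TCP orientation; "contact_force": force on the tool from outside, world axes, zero at the start; "moment": the same for the moment, N m; "gripper_width": finger opening in m; "gripper_force": force on a finger pad.
Only numpy, scipy, OpenCV 4.12 (cv2) and the standard library are available. Lean on these libraries where they do the work, as an engineer would, in place of code of your own. Each camera call takes 0.05 s, during which the arm holds its last target. There are 200 camera calls.

## Working session

There is one attempt and no reset: what is moved stays moved. The work goes in short steps, Python scripts to look and compute and a shell command to move; the robot and the scene stay as the last step left them, time stands still between calls to the robot, and variables do not carry over. Pictures are saved under pics/ and viewed, at most 14 in all, crops included, and the job is handed in when it is done.

```bash
ls; mkdir -p pics; cat > h.py <<'E'
from plant import r, capture, close_job, search_frame, outline_of
import numpy as np, cv2
def save(p,name): cv2.imwrite('pics/'+name,p['frame'][:,:,::-1])
def ray(p,u,v):
    d=np.linalg.inv(p['K'])@np.array([u,v,1.0]); return np.array(p['origin']),np.array(p['rotation'])@d
def atz(p,u,v,z):
    o,d=ray(p,u,v); return o+d*(z-o[2])/d[2]
def proj(p,X):
    c=np.array(p['rotation']).T@(np.array(X)-np.array(p['origin'])); q=np.array(p['K'])@c; return q[:2]/q[2]
def tri(obs):
    A=0;b=0
    for p,u,v in obs:
        o,d=ray(p,u,v); d=d/np.linalg.norm(d); M=np.eye(3)-np.outer(d,d); A=A+M; b=b+M@o
    return np.linalg.solve(A,b)
E
python3 - <<'E'
from h import *
s=r.get_state(); print(s['time_s'],s['tcp_pos'],s['eef_rot'],s['gripper_width'],s['contact_force'])
for n in ('side','top'):
    p=capture(n); save(p,n+'0.png'); print(n,np.round(p['origin'],3),np.round(p['rotation'],3).tolist(),np.round(p['K'],1).tolist())
    for t in ['pail_small','pail_medium','pail_large','lid_small','lid_medium','lid_large','bail_small','bail_medium','bail_large','whistle','flask','lunchbox','grip_small','grip_medium','grip_large']:
        print(t,[(round(d['conf'],2),np.round(d['bbox']).astype(int).tolist()) for d in search_frame(p,t)[:2]])
E
```

```text
pics
0.0 [0.29632809 0.60595226 0.22564467] [ 1.79909168e+02 -5.69022891e-03 -2.60658240e+01] 0.08779355813685698 [-6.08240498e-04  5.34894166e-01 -8.58230267e-01]
side [-0.044 -0.615  0.677] [-121.641, 0.02, -44.702] [[365.9, 0.0, 256.8], [0.0, 365.9, 196.4], [0.0, 0.0, 1.0]]
pail_small [(0.73, [343, 283, 400, 351])]
pail_medium [(0.97, [212, 228, 270, 283])]
pail_large [(0.55, [268, 249, 338, 320])]
lid_small [(0.57, [150, 193, 172, 210])]
lid_medium [(0.96, [171, 210, 199, 227]), (0.51, [232, 229, 269, 260])]
lid_large [(0.96, [177, 232, 218, 260]), (0.39, [340, 282, 399, 346])]
bail_small [(0.57, [363, 285, 397, 320])]
bail_medium [(0.44, [232, 228, 274, 245])]
bail_large [(0.81, [282, 252, 342, 299])]
whistle [(0.64, [338, 251, 362, 271])]
flask [(0.82, [205, 82, 225, 137]), (0.31, [167, 112, 292, 208])]
lunchbox [(0.81, [199, 152, 251, 183])]
grip_small [(0.66, [357, 286, 398, 328])]
grip_medium [(0.69, [240, 228, 268, 257])]
grip_large [(0.78, [305, 250, 340, 275]), (0.6, [175, 232, 217, 257])]
top [ 0.334 -0.007  1.375] [-168.932, -0.497, -91.268] [[421.2, 0.0, 252.9], [0.0, 
[... 160 characters left out ...]
.56, [125, 225, 151, 248])]
lid_small [(0.85, [123, 224, 150, 249]), (0.33, [243, 214, 281, 257])]
lid_medium [(0.67, [262, 213, 283, 238]), (0.66, [161, 221, 192, 249])]
lid_large [(0.81, [200, 230, 232, 265]), (0.33, [70, 121, 232, 204])]
bail_small [(0.7, [359, 190, 381, 197]), (0.67, [247, 215, 281, 238])]
bail_medium [(0.68, [248, 214, 277, 230])]
bail_large [(0.77, [303, 201, 346, 219]), (0.42, [300, 201, 348, 253])]
whistle [(0.44, [356, 191, 388, 216]), (0.41, [317, 162, 328, 175])]
flask [(0.89, [100, 117, 142, 159]), (0.74, [200, 227, 234, 268])]
lunchbox []
grip_small [(0.6, [355, 194, 386, 204])]
grip_medium [(0.56, [246, 211, 280, 239])]
grip_large [(0.54, [313, 202, 341, 208])]
```

View pics/top0.png

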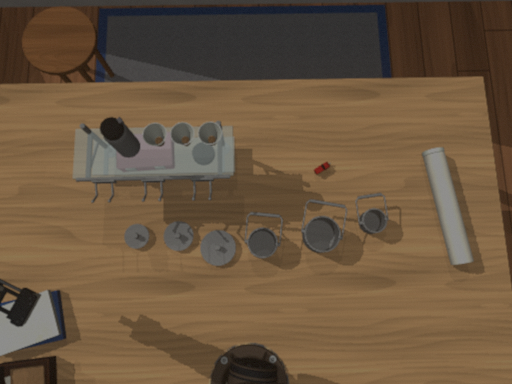

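View pics/side0.png

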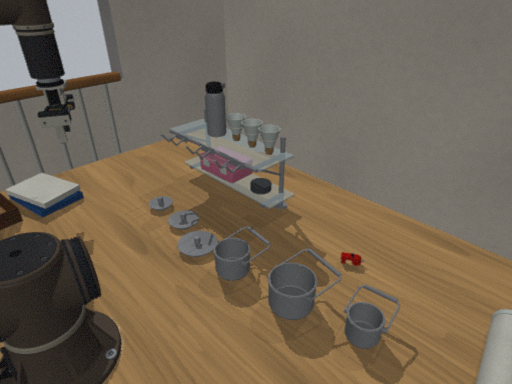

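```bash
python3 - <<'E'
s=open('h.py').read()
s=s.replace("import numpy as np, cv2","import numpy as np, cv2\nfrom scipy.spatial.transform import Rotation as Ro\nfrom scipy.optimize import least_squares\ncap0=capture\ndef capture(n):\n    p=cap0(n); p['rpy']=p['rotation']; p['R']=Ro.from_euler('xyz',p['rpy'],degrees=True).as_matrix(); return p").replace("np.array(p['rotation'])","p['R']")
s+='''
D={'small':(.076,.064,.080,.050,.092,.080,.076),'medium':(.092,.072,.096,.058,.108,.088,.092),'large':(.110,.080,.114,.066,.126,.097,.110)}
T=np.linspace(0,2*np.pi,48,endpoint=False)
def circ(rad,z): return np.c_[rad*np.cos(T),rad*np.sin(T),z+0*T]
def lidpts(n):
    return np.vstack([circ(D[n][2]/2,.014),circ(D[n][2]/2,.017),circ(.009,.037)])
def potpts(n): return np.vstack([circ(D[n][0]/2,0),circ(D[n][0]/2,D[n][1])])
def bb(p,X):
    q=np.array([proj(p,x) for x in X]); return np.r_[q.min(0),q.max(0)]
def fitbb(obs,pts,x0,z=None):
    # obs: (pic,bbox); returns xyz of origin
    f=lambda v:np.concatenate([bb(p,pts+(v if z is None else np.r_[v,z]))-np.array(b) for p,b in obs])
    s=least_squares(f,x0 if z is None else x0[:2],loss='soft_l1',diff_step=1e-4,x_scale=.01); return s.x,np.abs(f(s.x)).reshape(len(obs),4)
def best(p,t,near=None,fn=search_frame):
    L=fn(p,t)
    if near is not None: L=[d for d in L if np.hypot((d['bbox'][0]+d['bbox'][2])/2-near[0],(d['bbox'][1]+d['bbox'][3])/2-near[1])<20]
    return L[0] if L else None
'''
open('h.py','w').write(s)
E
python3 - <<'E'
from h import *
P={n:capture(n) for n in ('top','side')}
print(atz(P['top'],138,237,.017),atz(P['side'],161,201,.017))
near={'lid_small':((137,237),(161,203)),'lid_medium':((178,237),(184,220)),'lid_large':((217,248),(198,246))}
for k,(a,b) in near.items():
    obs=[]
    for n,c in zip(('top','side'),(a,b)):
        d=best(P[n],k,c)
        if d: obs.append((P[n],d['bbox'])); print(k,n,np.round(d['bbox'],1),round(d['conf'],2))
    x0=atz(P['top'],*a,.015)
    if obs:
        print(fitbb(obs,lidpts(k[4:]),x0,0.0)); 
        if len(obs)==2: print(fitbb(obs,lidpts(k[4:]),x0)[0])
for k,a,b in (('pail_small',(373,220),(365,326)),('pail_medium',(262,242),(233,258)),('pail_large',(322,234),(292,290))):
    for n,c in zip(('top','side'),(a,b)):
        d=best(P[n],k,c,outline_of)
        if d:
            m=d['region'].astype(np.uint8); print(k,n,d['bbox'],m.sum())
cv2.imwrite('pics/a.png',cv2.resize(P['top']['frame'][110:270,70:400,::-1],None,fx=2.4,fy=2.4,interpolation=2))
cv2.imwrite('pics/b.png',cv2.resize(P['side']['frame'][215:355,205:410,::-1],None,fx=3.9,fy=3.9,interpolation=2))
cv2.imwrite('pics/c.png',cv2.resize(P['side']['frame'][75:215,150:310,::-1],None,fx=4,fy=4,interpolation=2))
E
```

```text
[0.45398233 0.34755317 0.017     ] [0.45897545 0.35259297 0.017     ]
lid_small top [122.6 224.3 148.9 245.8] 0.69
lid_small side [149.9 196.7 174.7 207.9] 0.73
(array([0.46299791, 0.35347661]), array([[1.13263616, 2.47727097, 0.04446447, 1.0246674 ],
       [0.20424522, 2.68737352, 0.6787853 , 0.18696857]]))
[ 0.4647525   0.35721582 -0.00859673]
lid_medium top [159.4 222.5 189.8 252.4] 0.57
lid_medium side [167.3 208.1 200.5 228.7] 0.9
(array([0.45298214, 0.22754208]), array([[1.10261615, 0.87534307, 0.79401048, 0.75625008],
       [1.88406541, 0.28184297, 4.10790362, 2.09610559]]))
[ 0.45491281  0.22988831 -0.00702312]
lid_large top [198.8 229.2 231.4 269.2] 0.82
lid_large side [175.5 230.9 220.3 259.2] 0.98
(array([0.41049711, 0.09324316]), array([[0.7722096 , 1.89773679, 3.90944265, 2.1242338 ],
       [0.04911799, 1.0725139 , 4.58309662, 3.38599588]]))
[ 0.41486838  0.09919113 -0.01409538]
pail_small top [355.7, 193.8, 388.0, 235.1] 770
pail_small side [341.6, 280.6, 399.0, 346.6] 1675
pail_medium top [245.2, 214.3, 277.8, 260.2] 855
pail_medium side [210.9, 227.7, 268.9, 283.1] 1535
pail_large top [297.5, 199.2, 344.3, 251.7] 1315
pail_large side [267.1, 251.2, 341.1, 321.0] 2642
```

View pics/a.png

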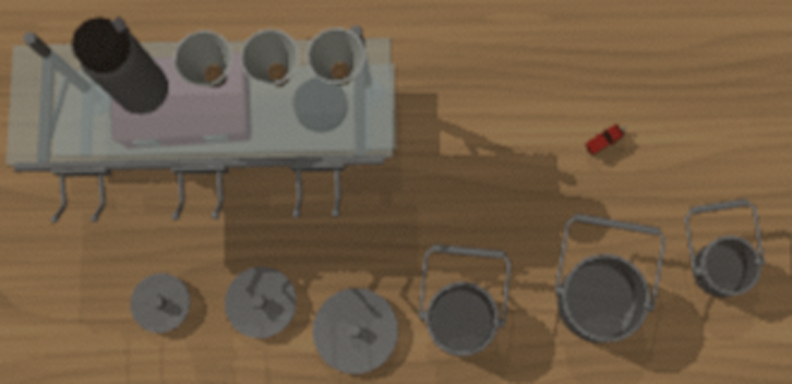

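View pics/b.png

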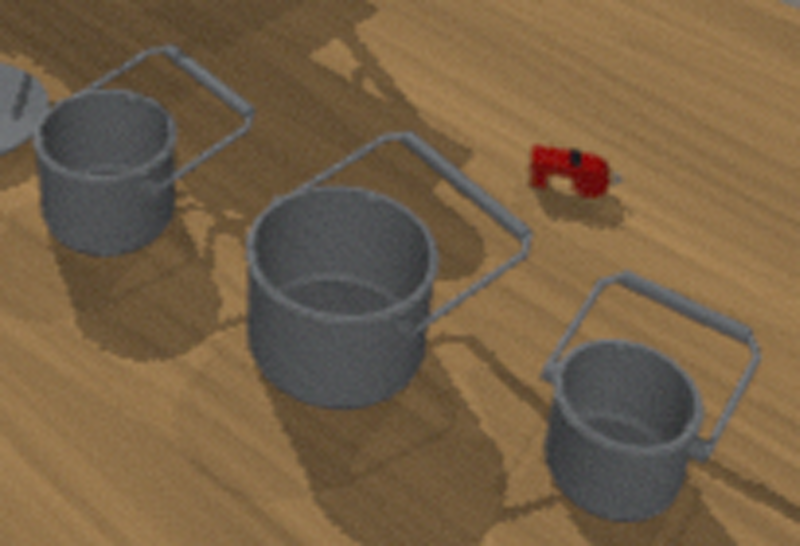

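View pics/c.png

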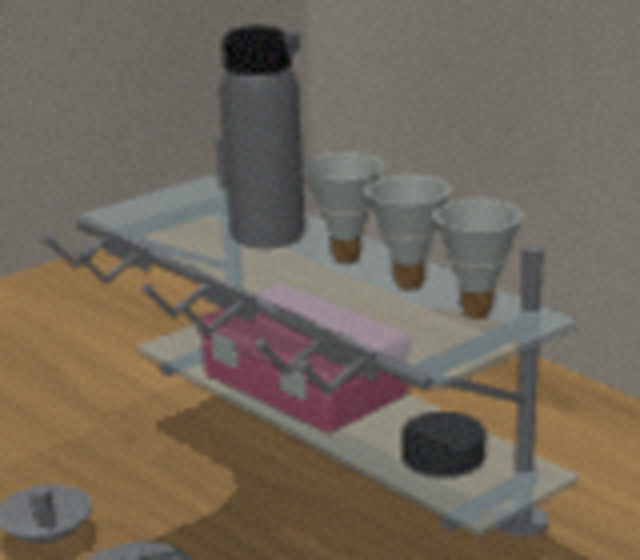

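```bash
python3 - <<'E'
from h import *
P={n:capture(n) for n in ('top','side')}
t,s=P['top'],P['side']
A=lambda u,v:(70+u/2.4-.3,110+v/2.4-.3); B=lambda u,v:(205+u/3.9-.4,215+v/3.9-.4); C=lambda u,v:(150+u/4-.4,75+v/4-.4)
rim={'medium':((463,317),(106,135)),'large':((604,297),(343,254)),'small':((729,264),(626,395))}
bar={'medium':((430,249),(508,255),(175,50),(248,112)),'large':((575,218),(661,231),(403,137),(527,237)),'small':((690,211),(752,204),(622,279),(748,335))}
for k in rim:
    X=tri([(t,*A(*rim[k][0])),(s,*B(*rim[k][1]))]); z=D[k][1]
    print(k,'rim tri',X.round(4),'top@z',atz(t,*A(*rim[k][0]),z).round(4),'side@z',atz(s,*B(*rim[k][1]),z).round(4))
    b=bar[k]; e=[tri([(t,*A(*b[i])),(s,*B(*b[i+2]))]) for i in (0,1)]
    d=e[0]-e[1]; c=(e[0]+e[1])/2
    print('  bar',c.round(4),'len',np.linalg.norm(d).round(4),'yaw(bar)',np.degrees(np.arctan2(-d[0],d[1])).round(1),'yaw(centre)',np.degrees(np.arctan2(*(c-X)[1::-1])).round(1),'r',np.hypot(*(c-X)[:2]).round(4))
for k,u in (('small',(160,304)),('medium',(260,303)),('large',(356,331))): print('lid',k,atz(t,*A(*u),.017).round(4))
H=[]
for k,a,b in (('right',(296,215),(336,213)),('middle',(178,217),(219,214)),('left',(55,220),(97,218))):
    a,b=[atz(t,*A(*q),.219) for q in (a,b)]; m=(a+b)/2; H.append(m); print(k,'tips',a.round(4),b.round(4),'seat',(m+[.024,0,-.023]).round(4))
im=cv2.resize(s['frame'][75:215,150:310,::-1],None,fx=4,fy=4,interpolation=2)
for m in H:
    for dy in (.023,-.023):
        for d in ((0,0),(.024,-.031)):
            q=proj(s,m+[d[0],dy,d[1]]); cv2.circle(im,tuple(np.round((q-[150,75])*4).astype(int).tolist()),3,(0,0,255) if d[0]==0 else (0,255,0),-1)
cv2.imwrite('pics/d.png',im[180:420,20:440].repeat(2,0).repeat(2,1)[:600,:800])
E
```

```text
medium rim tri [ 0.4259 -0.0495  0.0655] top@z [ 0.4262 -0.0499  0.072 ] side@z [ 0.4201 -0.055   0.072 ]
  bar [ 0.5107 -0.0601  0.0709] len 0.0985 yaw(bar) -9.6 yaw(centre) -7.1 r 0.0854
large rim tri [ 0.4488 -0.2333  0.0698] top@z [ 0.4473 -0.231   0.08  ] side@z [ 0.4412 -0.2401  0.08  ]
  bar [ 0.5403 -0.2534  0.0796] len 0.1119 yaw(bar) -10.4 yaw(centre) -12.4 r 0.0937
small rim tri [ 0.4892 -0.4022  0.0552] top@z [ 0.4882 -0.3996  0.064 ] side@z [ 0.4817 -0.4052  0.064 ]
  bar [ 0.5631 -0.3944  0.0626] len 0.0787 yaw(bar) 3.3 yaw(centre) 6.0 r 0.0743
lid small [0.4561 0.3528 0.017 ]
lid medium [0.4546 0.2194 0.017 ]
lid large [0.4146 0.0913 0.017 ]
right tips [0.5376 0.1454 0.219 ] [0.539  0.0991 0.219 ] seat [0.5623 0.1222 0.196 ]
middle tips [0.5381 0.2817 0.219 ] [0.5406 0.2344 0.219 ] seat [0.5634 0.258  0.196 ]
left tips [0.5375 0.4233 0.219 ] [0.5388 0.3751 0.219 ] seat [0.5622 0.3992 0.196 ]
```

View pics/d.png

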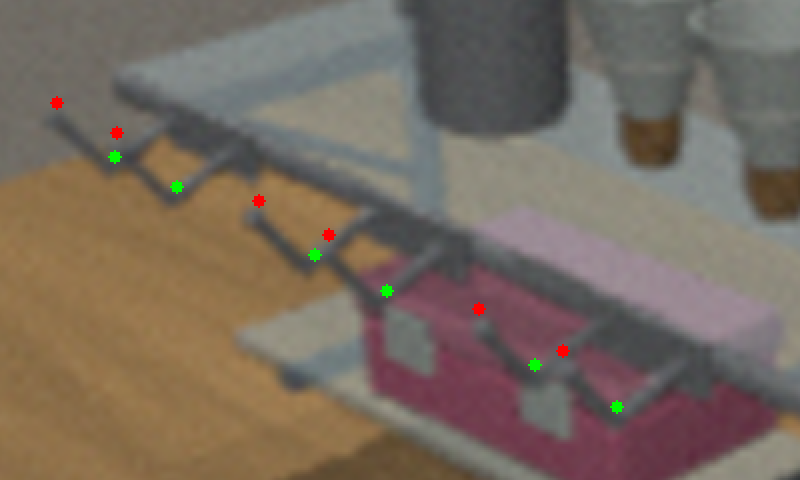

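Crop reading: pails medium, large and small at top-crop (463,317), (604,297), (729,264); all three are present, bails on the +x side. The hook prongs match the predicted points within about 2 px of the side image. I start with the small lid.

```bash
python3 -m creep '[[60,0.5,-0.78,0,0,0,6.5],[60,0.5,-0.78,0,0,0,6.5],[60,0.5,-0.78,0,0,0,6.5],[60,0.5,-0.78,0,0,0,6.5],[60,0.5,-0.78,0,0,0,0],[60,0.5,-0.78,0,0,0,0],[60,0.5,-0.78,0,0,0,0]]' 30
python3 -m creep '[[60,0.5,-0.78,0,0,0,0],[60,0.5,-0.78,0,0,0,0],[60,0.5,-0.78,0,0,0,0],[60,0.5,-0.78,0,0,0,0],[60,0.5,-0.78,0,0,0,0],[60,0.5,-0.78,0,0,0,0],[60,0,0,-0.8,0,0,0],[60,0,0,-0.8,0,0,0]]'
python3 -m creep '[[60,0,0,-0.8,0,0,0],[60,0,0,-0.8,0,0,0],[60,0,0,-0.8,0,0,0],[60,0,0,-0.8,0,0,0],[60,0,0,0,0,0,0]]'
python3 - <<'E'
from h import *
s=r.get_state(); X=s['tcp_pos']; print(X,s['eef_rot'],s['joints'])
P={n:capture(n) for n in ('top','side')}
for n in P: print(n,'tcp proj',proj(P[n],X).round(1), [ (round(d['conf'],2),np.round(d['bbox'],1).tolist()) for d in search_frame(P[n],'lid_small')[:3]])
im=cv2.resize(P['side']['frame'][130:250,110:230,::-1],None,fx=5,fy=5,interpolation=2)
q=(proj(P['side'],X)-[110,130])*5; cv2.circle(im,tuple(np.round(q).astype(int).tolist()),3,(0,0,255),-1)
cv2.imwrite('pics/e.png',im)
E
```

```text
time_s: 2.98
tcp_pos: [0.3845, 0.4689, 0.2267]
eef_rot: [-180.0, -0.0, -0.0]
contact_force: [0.5, 0.9, 0.4]
gripper_width: 0.06
gripper_force: 0.0
time_s: 3.65
tcp_pos: [0.4603, 0.3524, 0.1876]
eef_rot: [-179.8, -0.1, -0.2]
contact_force: [0.0, 0.4, 0.0]
gripper_width: 0.0601
gripper_force: 0.0
time_s: 4.07
tcp_pos: [0.4573, 0.3509, 0.1028]
eef_rot: [179.7, 0.2, -0.1]
contact_force: [-0.2, -1.4, -1.0]
gripper_width: 0.0602
gripper_force: 0.0
[0.45732607 0.3509109  0.10278161] [ 1.79737593e+02  2.39872938e-01 -1.09702444e-01] [ 56.89345191  17.88541435 -20.88656313  -0.07438084 -51.57875948
  33.04379641]
top tcp proj [129.5 233.6] [(0.72, [355.8, 193.5, 388.9, 233.1]), (0.68, [126.5, 227.5, 140.7, 248.7]), (0.67, [316.3, 163.9, 326.6, 173.4])]
side tcp proj [157.2 179. ] [(0.53, [266.9, 247.7, 339.1, 318.9]), (0.48, [148.8, 196.0, 174.2, 212.7]), (0.44, [177.4, 231.6, 216.6, 256.4])]
```

View pics/e.png

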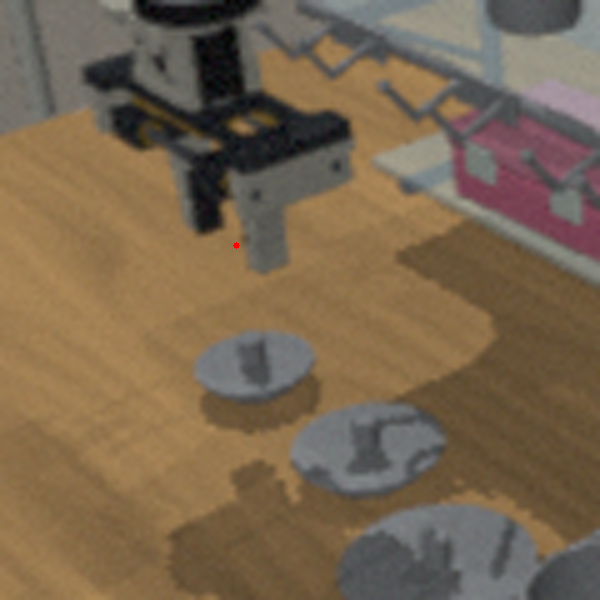

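Side view: the finger midpoint is at crop (236,249) and its projection at (236,245), so the calibration holds to about 1 px. The lid's disc is centred at (254,366), under the tool.

```bash
python3 -m creep '[[60,0,0,-0.8,0,0,0],[60,0,0,-0.8,0,0,0],[60,0,0,-0.8,0,0,0],[60,0,0,-0.8,0,0,0],[60,0,0,-0.1,0,0,0],[60,0,0,0,0,0,0],[60,0,0,0,0,0,0]]'
python3 -m creep '[[0,0,0,0,0,0,0],[0,0,0,0,0,0,0],[0,0,0,0,0,0,0],[0,0,0,0,0,0,0],[0,0,0,0,0,0,0],[0,0,0,0,0,0,0],[0,0,0,0,0,0,0],[0,0,0,0,0,0,0]]' 30
python3 -m creep '[[0,0,0,0.5,0,0,0],[0,0,0,0.8,0,0,0],[0,0,0,0.8,0,0,0],[0,0,0,0.8,0,0,0],[0,0,0,0.8,0,0,0],[0,0,0,0.8,0,0,0],[0,0,0,0.5,0,0,0],[0,0,0,0,0,0,0]]'
```

```text
time_s: 4.85
tcp_pos: [0.4598, 0.3537, 0.0256]
eef_rot: [-179.9, -0.1, -0.0]
contact_force: [0.3, 0.4, 0.4]
gripper_width: 0.0599
gripper_force: 0.0
time_s: 5.52
tcp_pos: [0.459, 0.3528, 0.0241]
eef_rot: [180.0, 0.0, -0.1]
contact_force: [-0.6, -0.4, 1.5]
gripper_width: 0.0169
gripper_force: 30.0
time_s: 6.18
tcp_pos: [0.4602, 0.3541, 0.1522]
eef_rot: [-179.8, -0.2, -0.0]
contact_force: [0.6, 0.3, -1.1]
gripper_width: 0.0167
gripper_force: 30.0
```

```bash
R='' ; python3 -m creep '[[0,0.04,-0.5,0,0,0,0],[0,0.035,-1,0,0,0,0],[0,0.035,-1,0,0,0,0],[0,0.035,-1,0,0,0,0],[0,0.035,-1,0,0,0,0],[0,0.035,-1,0,0,0,0],[0,0.035,-1,0,0,0,0],[0,0.035,-1,0,0,0,0]]'
python3 -m creep '[[0,0.035,-1,0,0,0,0],[0,0.035,-1,0,0,0,0],[0,0.035,-1,0,0,0,0],[0,0.035,-1,0,0,0,0],[0,0.035,-1,0,0,0,0],[0,0.035,-1,0,0,0,0],[0,0.035,-1,0,0,0,0],[0,0.035,-1,0,0,0,0]]'
python3 -m creep '[[0,0.035,-1,0,0,0,0],[0,0.035,-1,0,0,0,0],[0,0.035,-1,0,0,0,0],[0,0.035,-1,0,0,0,0],[0,0.035,-1,0,0,0,0],[0,0.035,-1,0,0,0,0],[0,0.035,-1,0,0,0,0],[0,0.035,-1,0,0,0,0]]'
python3 -m creep '[[0,0.035,-1,0,0,0,0],[0,0.035,-1,0,0,0,0],[0,0.035,-1,0,0,0,0],[0,0.035,-1,0,0,0,0],[0,0.035,-1,0,0,0,0],[0,0.035,-1,0,0,0,0],[0,0.035,-0.7,0,0,0,0],[0,0,0,0,0,0,0]]'
python3 - <<'E'
from h import *
s=r.get_state(); X=s['tcp_pos']; print(X,s['eef_rot'],s['joints'])
P={n:capture(n) for n in ('top','side')}; p=P['side']
im=cv2.resize(p['frame'][235:360,300:430,::-1],None,fx=4.6,fy=4.6,interpolation=2)
def c(Y,col): cv2.circle(im,tuple(np.round((proj(p,Y)-[300,235])*4.6).astype(int).tolist()),2,col,-1)
c(X,(0,0,255))
for a in T[::4]: c([.485+.038*np.cos(a),-.402+.038*np.sin(a),.064],(0,255,0))
for n in P:
  for t in ('pail_small','lid_small'): print(n,t,[(round(d['conf'],2),np.round(d['bbox'],1).tolist()) for d in search_frame(P[n],t)[:2]])
cv2.imwrite('pics/f.png',im)
E
```

```text
time_s: 6.85
tcp_pos: [0.4651, 0.1632, 0.1478]
eef_rot: [179.9, 0.1, -0.1]
contact_force: [-0.3, -0.8, -1.8]
gripper_width: 0.017
gripper_force: 30.0
time_s: 7.52
tcp_pos: [0.4719, -0.0364, 0.1479]
eef_rot: [180.0, 0.1, -0.1]
contact_force: [1.1, 0.0, -0.6]
gripper_width: 0.017
gripper_force: 30.0
time_s: 8.18
tcp_pos: [0.4787, -0.236, 0.1477]
eef_rot: [-180.0, 0.1, -0.1]
contact_force: [0.8, 0.8, -0.3]
gripper_width: 0.0172
gripper_force: 30.0
time_s: 8.85
tcp_pos: [0.4848, -0.4048, 0.1469]
eef_rot: [-180.0, 0.2, -0.2]
contact_force: [-0.2, 0.1, -1.3]
gripper_width: 0.0168
gripper_force: 30.0
[ 0.48484308 -0.40475577  0.14690287] [-1.79955753e+02  1.51386710e-01 -2.04776899e-01] [-2.21671681e+01  1.99885624e+01 -1.10832862e+01  1.81626214e-02
 -5.90851015e+01  1.11952980e+02]
top pail_small [(0.47, [369.3, 197.2, 383.2, 237.2])]
top lid_small []
side pail_small [(0.86, [345.4, 295.6, 398.5, 350.5]), (0.17, [206.7, 82.1, 225.1, 135.5])]
side lid_small [(0.78, [348.6, 276.3, 392.1, 304.3])]
```

View pics/f.png

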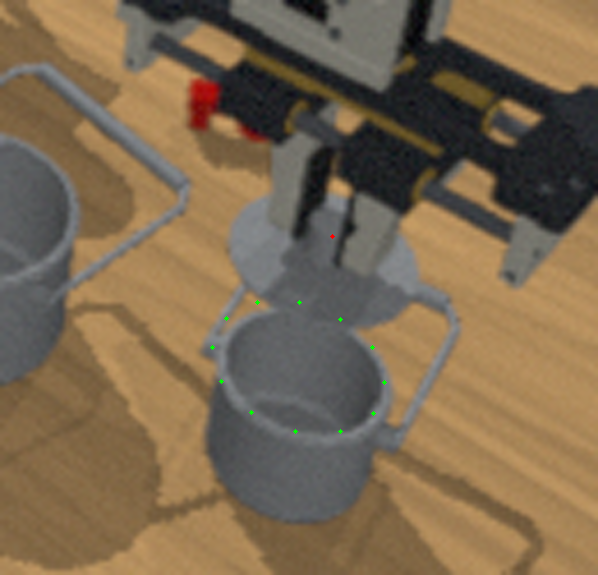

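```bash
cat >> h.py <<'E'
def fitdisc(p,rad,z,obs,x0):
    """obs: dict of l,t,r,b pixel extremes seen; returns xy of a level disc at height z"""
    C0=circ(rad,0)
    def f(v):
        q=bb(p,C0+np.r_[v,z]); return [q['ltrb'.index(k)]-o for k,o in obs.items()]
    s=least_squares(f,x0[:2],diff_step=1e-4,x_scale=.01); return s.x,np.round(s.fun,1)
E
python3 - <<'E'
from h import *
p=capture('side'); c=lambda o:{k:(v-2)/4.6+(300 if k in 'lr' else 235) for k,v in o.items()}
z=r.get_state()['tcp_pos'][2]
for zz in (.1395,.1365):print(fitdisc(p,.040,zz,c(dict(l=230,r=418,b=330)),[.48,-.4]),fitdisc(p,.040,zz,c(dict(l=230,r=418,t=196,b=330)),[.48,-.4]))
print(fitdisc(p,.038,.064,c(dict(l=217,r=391,b=441)),[.48,-.4]),fitdisc(p,.038,.064,c(dict(l=217,r=391,t=308,b=441)),[.48,-.4]))
E
```

```text
(array([ 0.47870164, -0.40412164]), array([-0.5,  0.5, -0.1])) (array([ 0.47756419, -0.4047909 ]), array([-0.5,  0.5, -0.6,  0.5]))
(array([ 0.48139801, -0.40308264]), array([-0.4,  0.4, -0. ])) (array([ 0.48042648, -0.40365429]), array([-0.4,  0.4, -0.5,  0.4]))
(array([ 0.48364756, -0.40482824]), array([ 0.2, -0.2,  0. ])) (array([ 0.48341144, -0.40497027]), array([ 0.2, -0.2, -0.1,  0.1]))
```

```bash
python3 -m creep '[[0,0.15,0,-0.6,0,0,0],[0,0,0,-0.6,0,0,0],[0,0,0,-0.6,0,0,0],[0,0,0,-0.4,0,0,0],[0,0,0,-0.3,0,0,0],[0,0,0,-0.1,0,0,0],[0,0,0,0,0,0,0]]'
python3 -m creep '[[0,0,0,-0.1,0,0,0],[0,0,0,0,0,0,0]]'
python3 -m creep '[[0,0,0,-0.08,0,0,0],[0,0,0,0,0,0,0]]'
python3 -m creep '[[0,0,0,-0.08,0,0,0],[0,0,0,0,0,0,0]]'
```

```text
time_s: 9.78
tcp_pos: [0.4899, -0.4019, 0.0837]
eef_rot: [-180.0, 0.0, -0.0]
contact_force: [0.9, 0.1, 0.3]
gripper_width: 0.0166
gripper_force: 30.0
time_s: 9.95
tcp_pos: [0.4905, -0.4024, 0.0821]
eef_rot: [180.0, -0.1, -0.0]
contact_force: [0.3, -0.6, 0.3]
gripper_width: 0.0169
gripper_force: 30.0
time_s: 10.12
tcp_pos: [0.4905, -0.4026, 0.0807]
eef_rot: [179.9, -0.1, -0.0]
contact_force: [-0.7, 0.4, 6.8]
gripper_width: 0.0166
gripper_force: 30.1
time_s: 10.28
tcp_pos: [0.4906, -0.4026, 0.0787]
eef_rot: [179.9, -0.1, -0.0]
contact_force: [-1.3, -1.5, 2.6]
gripper_width: 0.0165
gripper_force: 30.0
```

```bash
python3 -m creep '[[0,0,0,-0.06,0,0,0],[0,0,0,0,0,0,0]]'
python3 -m creep '[[0,0,0,-0.05,0,0,0],[0,0,0,0,0,0,0]]'
```

```text
time_s: 10.45
tcp_pos: [0.4899, -0.4022, 0.076]
eef_rot: [180.0, -0.0, -0.1]
contact_force: [-1.2, -1.2, 0.5]
gripper_width: 0.0172
gripper_force: 30.0
time_s: 10.62
tcp_pos: [0.4897, -0.4024, 0.0746]
eef_rot: [180.0, 0.0, -0.1]
contact_force: [-1.0, -2.7, 1.9]
gripper_width: 0.0171
gripper_force: 30.0
```

```bash
python3 -m creep '[[0,0,0,-0.05,0,0,0],[0,0,0,0,0,0,0]]' | egrep 'pos|contact'
python3 -m creep '[[0,0,0,-0.05,0,0,0],[0,0,0,0,0,0,0]]' | egrep 'pos|contact'
python3 -m creep '[[0,0,0,-0.05,0,0,0],[0,0,0,0,0,0,0]]'| egrep 'pos|contact'
```

```text
tcp_pos: [0.4897, -0.4028, 0.0744]
contact_force: [-4.1, -2.0, 7.8]
tcp_pos: [0.4896, -0.403, 0.0742]
contact_force: [-7.1, -0.9, 15.0]
tcp_pos: [0.4896, -0.4031, 0.0741]
contact_force: [-8.6, 0.5, 22.2]
```

```bash
python3 -m creep '[[0,0,0,0.2,0,0,0],[40,0,0,0,0,0,0],[40,0,0,0,0,0,0],[40,0,0,0,0,0,0],[40,0,0,0.5,0,0,0],[40,0,0,0.8,0,0,0],[40,0,0,0.8,0,0,0],[40,0,0,0.8,0,0,0]]'
python3 -m creep '[[40,-0.3,1,0.5,0,0,0],[40,-0.3,1,0,0,0,0],[40,-0.3,1,0,0,0,0],[40,-0.3,1,0,0,0,0],[40,-0.3,1,0,0,0,0],[40,-0.3,1,0,0,0,0],[40,-0.3,1,0,0,0,0],[40,-0.3,1,0,0,0,0]]' | egrep 'pos'
python3 - <<'E'
from h import *
p=capture('side')
im=cv2.resize(p['frame'][250:360,320:420,::-1],None,fx=5,fy=5,interpolation=2); cv2.imwrite('pics/g.png',im)
t=capture('top')
for n,P in (('side',p),('top',t)):
  for k in ('lid_small','pail_small','lid_large','lid_medium'): print(n,k,[(round(d['conf'],2),np.round(d['bbox'],1).tolist()) for d in search_frame(P,k)[:3]])
E
```

```text
time_s: 11.78
tcp_pos: [0.4899, -0.4017, 0.1484]
eef_rot: [-180.0, 0.1, -0.0]
contact_force: [1.1, -1.5, 0.1]
gripper_width: 0.0397
gripper_force: 0.0
tcp_pos: [0.4295, -0.2009, 0.1605]
side lid_small [(0.71, [344.6, 300.4, 386.3, 331.2]), (0.29, [160.8, 111.8, 254.8, 195.6])]
side pail_small [(0.69, [343.0, 281.5, 397.5, 348.2]), (0.45, [308.2, 252.0, 340.8, 281.6])]
side lid_large [(0.81, [176.2, 231.1, 217.1, 257.5]), (0.29, [340.0, 280.3, 398.1, 346.7])]
side lid_medium [(0.84, [168.8, 209.1, 199.8, 228.6]), (0.48, [249.7, 228.6, 259.9, 238.4])]
top lid_small [(0.49, [164.5, 219.9, 186.8, 252.6])]
top pail_small [(0.43, [358.1, 196.4, 388.2, 218.1])]
top lid_large [(0.83, [200.3, 230.3, 220.7, 268.3]), (0.18, [361.2, 194.4, 388.6, 216.5])]
top lid_medium [(0.66, [99.7, 118.0, 142.7, 159.1]), (0.6, [160.7, 221.5, 192.4, 253.7]), (0.47, [362.6, 192.7, 388.4, 215.1])]
```

View pics/g.png

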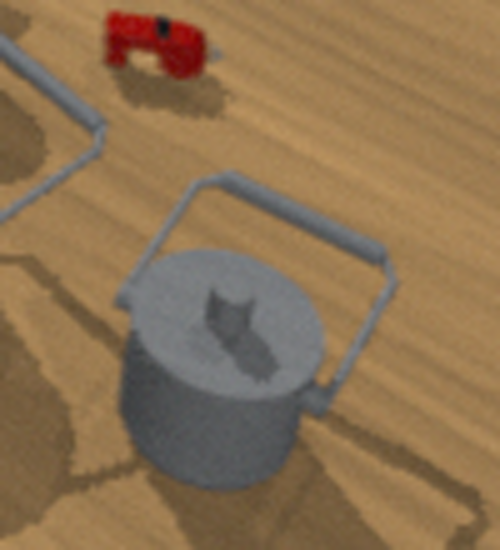

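The small lid lies flat on the rim all round, with its disc centred at (228,325) in the crop and no gap. Next is the large lid.

```bash
python3 - <<'E'
from h import *
p=capture('side'); t=capture('top')
print(fitdisc(p,.048,.016,dict(l=168.5,r=199.4,t=209.8,b=228.9),[.45,.22]))
print(fitdisc(p,.057,.016,dict(l=176.4,r=217.1,t=231,b=257.7),[.41,.09]))
c=lambda o:{k:(v-2)/2.4+(70 if k in 'lr' else 110) for k,v in o.items()}
print(fitdisc(t,.048,.016,c(dict(l=225,r=297,t=266,b=339)),[.45,.22]))
print(fitdisc(t,.057,.016,c(dict(l=313,r=399,t=288,b=375)),[.41,.09]))
cb=lambda o:{k:(v-2)/3.9+(205 if k in 'lr' else 215) for k,v in o.items()}
print('med rim',fitdisc(p,.046,.072,cb(dict(l=36,r=176,t=90,b=181)),[.42,-.05]),'large rim',fitdisc(p,.055,.08,cb(dict(l=248,r=437,t=187,b=320)),[.44,-.24]))
print(r.get_state()['tcp_pos'])
E
```

```text
(array([0.45334488, 0.21155875]), array([-0.1,  0.1,  0.7, -0.6]))
(array([0.40815156, 0.08457185]), array([ 0.1, -0.1,  0.7, -0.5]))
(array([0.45739084, 0.21996831]), array([ 0. , -0. ,  0.3, -0.2]))
(array([0.41621371, 0.09304574]), array([ 0.1, -0.1,  0.2, -0.2]))
med rim (array([ 0.42121302, -0.05351698]), array([-0.1,  0.1,  0. , -0. ])) large rim (array([ 0.44360214, -0.23696855]), array([ 0. , -0. , -0.3,  0.2]))
[ 0.4299937  -0.20259037  0.16082129]
```

```bash
python3 -m creep '[[60,-0.1,0.97,0,0,0,0],[60,-0.1,0.97,0,0,0,0],[60,-0.1,0.97,0,0,0,0],[60,-0.1,0.97,0,0,0,0],[60,-0.1,0.97,0,0,0,0],[60,-0.1,0.97,0,0,0,0],[60,-0.1,0.97,0,0,0,0],[60,-0.06,0.97,0,0,0,0]]' | grep pos
python3 -m creep '[[60,0,0.97,0,0,0,0],[60,0,0.97,0,0,0,0],[60,0,0.97,0,0,0,0],[60,0,0.97,0,0,0,0],[60,0,0,-0.8,0,0,0],[60,0,0,-0.8,0,0,0],[60,0,0,-0.8,0,0,0],[60,0,0,0,0,0,0]]' | grep pos
python3 - <<'E'
from h import *
P={n:capture(n) for n in ('top','side')}
print(r.get_state()['tcp_pos'])
for n in P: print(n,[ (round(d['conf'],2),np.round(d['bbox'],1).tolist()) for d in search_frame(P[n],'lid_large')[:3]])
im=cv2.resize(P['side']['frame'][160:280,130:250,::-1],None,fx=5,fy=5,interpolation=2)
q=(proj(P['side'],r.get_state()['tcp_pos'])-[130,160])*5; cv2.circle(im,tuple(np.round(q).astype(int).tolist()),3,(0,0,255),-1)
cv2.imwrite('pics/i.png',im)
E
```

```text
tcp_pos: [0.4107, -0.0073, 0.1612]
tcp_pos: [0.409, 0.0876, 0.0981]
[0.41094824 0.0884938  0.10104458]
top [(0.49, [207.5, 258.2, 223.3, 265.2])]
side [(0.62, [204.5, 113.2, 291.1, 212.5]), (0.59, [176.9, 231.3, 219.0, 256.7])]
```

View pics/i.png

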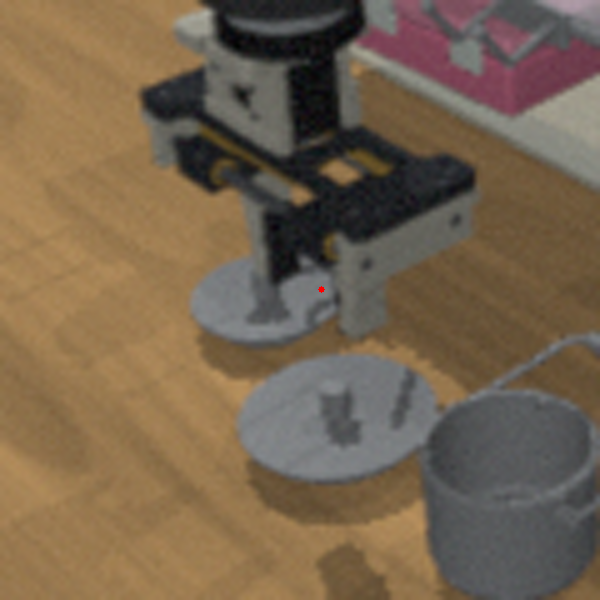

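Side view: the knob top is at crop (335,388), the finger tips at (275,280) and (362,330), and the projected TCP at (321,289). I'll compute the remaining offset.

```bash
python3 - <<'E'
from h import *
p=capture('side')
for b in (0,1.5): print(atz(p,196.6,237.2-b,.037),atz(p,130+340/5-.4,160+419/5-.4-b,.017))
E
```

```text
[0.41105458 0.08670848 0.037     ] [0.41009657 0.08357943 0.017     ]
[0.41520879 0.0922756  0.037     ] [0.41419843 0.08905027 0.017     ]
```

```bash
python3 -m creep '[[60,0.1,0,-0.8,0,0,0],[60,0,0,-0.8,0,0,0],[60,0,0,-0.8,0,0,0],[60,0,0,-0.6,0,0,0],[60,0,0,0,0,0,0],[60,0,0,0,0,0,0]]'
python3 -m creep '[[0,0,0,0,0,0,0],[0,0,0,0,0,0,0],[0,0,0,0,0,0,0],[0,0,0,0,0,0,0],[0,0,0,0,0,0,0],[0,0,0,0,0,0,0],[0,0,0,0,0,0,0],[0,0,0,0,0,0,0]]' 30
python3 -m creep '[[0,0,0,0.5,0,0,0],[0,0,0,0.8,0,0,0],[0,0,0,0.8,0,0,0],[0,0,0,0.8,0,0,0],[0,0,0,0.8,0,0,0],[0,0,0,0.8,0,0,0],[0,0,0,0.5,0,0,0],[0,0,0,0,0,0,0]]'
```

```text
time_s: 15.13
tcp_pos: [0.4138, 0.0888, 0.0265]
eef_rot: [180.0, 0.0, -0.1]
contact_force: [-1.1, -0.0, 0.2]
gripper_width: 0.0603
gripper_force: 0.0
time_s: 15.8
tcp_pos: [0.4137, 0.089, 0.0262]
eef_rot: [-180.0, -0.0, -0.1]
contact_force: [-1.2, 0.5, 2.4]
gripper_width: 0.0168
gripper_force: 30.0
time_s: 16.47
tcp_pos: [0.4148, 0.0896, 0.1536]
eef_rot: [-179.9, -0.2, -0.0]
contact_force: [0.2, 0.3, -1.1]
gripper_width: 0.0167
gripper_force: 30.0
```

```bash
python3 -m creep '[[0,0.1,-0.8,0,0,0,0],[0,0.1,-1,0,0,0,0],[0,0.1,-1,0,0,0,0],[0,0.1,-1,0,0,0,0],[0,0.1,-1,0,0,0,0],[0,0.1,-1,0,0,0,0],[0,0.1,-1,0,0,0,0],[0,0.1,-1,0,0,0,0]]' | grep pos
python3 -m creep '[[0,0.1,-1,0,0,0,0],[0,0.1,-1,0,0,0,0],[0,0.1,-1,0,0,0,0],[0,0.1,-1,0,0,0,0],[0,0,-1,0,0,0,0],[0,0,-0.24,0,0,0,0],[0,0,0,0,0,0,0]]' | grep pos
python3 - <<'E'
from h import *
P={n:capture(n) for n in ('top','side')}; p=P['side']; print(r.get_state()['tcp_pos'])
for k in ('lid_large','pail_large'): print(k,[ (round(d['conf'],2),np.round(d['bbox'],1).tolist()) for d in search_frame(p,k)[:3]])
cv2.imwrite('pics/j.png',cv2.resize(p['frame'][195:330,230:365,::-1],None,fx=4.4,fy=4.4,interpolation=2))
E
```

```text
tcp_pos: [0.4329, -0.1074, 0.1502]
tcp_pos: [0.4427, -0.2384, 0.1497]
[ 0.44286632 -0.23696231  0.15018623]
lid_large [(0.81, [270.3, 244.7, 320.9, 280.9])]
pail_large [(0.9, [266.8, 260.6, 343.0, 321.4]), (0.44, [200.1, 153.2, 252.1, 182.8]), (0.29, [162.0, 112.4, 278.2, 204.1])]
```

View pics/j.png

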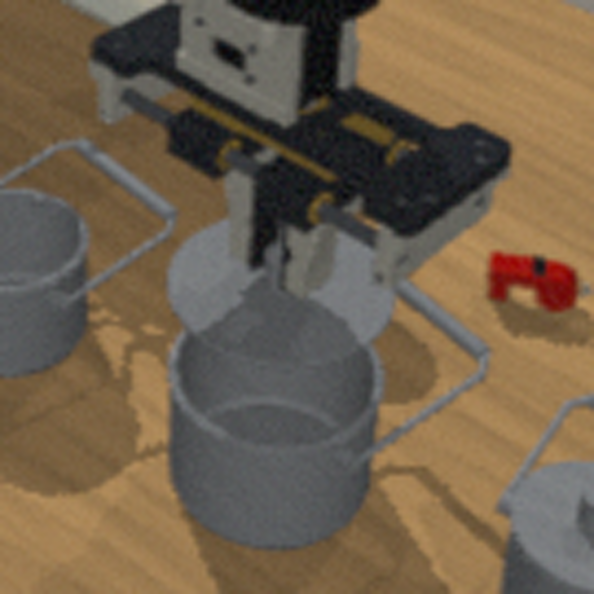

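```bash
python3 - <<'E'
from h import *
p=capture('side'); c=lambda o:{k:(v-2)/4.4+(230 if k in 'lr' else 195) for k,v in o.items()}
print(fitdisc(p,.057,.1393,c(dict(l=167,r=397,b=366)),[.44,-.24]), fitdisc(p,.055,.080,c(dict(l=169,r=384,b=449)),[.44,-.24]))
E
```

```text
(array([ 0.44229072, -0.23792575]), array([-0.,  0., -0.])) (array([ 0.44404557, -0.23682622]), array([ 0.2, -0.2,  0. ]))
```

The large lid's disc is centred over the pail mouth to within 2 mm (disc 167–397, rim 169–384 in the crop). I lower and press it.

```bash
python3 -m creep '[[0,0.07,0.04,-0.6,0,0,0],[0,0,0,-0.6,0,0,0],[0,0,0,-0.4,0,0,0],[0,0,0,-0.3,0,0,0],[0,0,0,-0.1,0,0,0],[0,0,0,0,0,0,0]]' | egrep 'pos|contact'
for i in 1; do python3 -m creep '[[0,0,0,-0.1,0,0,0],[0,0,0,0,0,0,0]]' | egrep 'pos|contact'; done
python3 -m creep '[[0,0,0,-0.1,0,0,0],[0,0,0,0,0,0,0]]' | egrep 'pos|contact'
python3 -m creep '[[0,0,0,-0.06,0,0,0],[0,0,0,0,0,0,0]]' | egrep 'pos|contact'
python3 -m creep '[[0,0,0,-0.06,0,0,0],[0,0,0,0,0,0,0]]' | egrep 'pos|contact'
python3 -m creep '[[0,0,0,-0.06,0,0,0],[0,0,0,0,0,0,0]]' | egrep 'pos|contact'
```

```text
tcp_pos: [0.4451, -0.2359, 0.1006]
contact_force: [0.3, 0.2, 0.6]
tcp_pos: [0.4456, -0.2361, 0.0988]
contact_force: [-1.1, -0.1, -0.4]
tcp_pos: [0.4454, -0.2361, 0.0961]
contact_force: [0.4, 0.7, -0.8]
tcp_pos: [0.4454, -0.2361, 0.0945]
contact_force: [0.5, 1.1, 0.0]
tcp_pos: [0.4453, -0.2361, 0.0929]
contact_force: [-0.4, 1.9, -0.6]
tcp_pos: [0.4455, -0.2362, 0.0923]
contact_force: [-1.6, 3.1, 7.0]
```

```bash
python3 -m creep '[[0,0,0,-0.06,0,0,0],[0,0,0,0,0,0,0]]' | egrep 'pos|contact'
python3 -m creep '[[0,0,0,-0.06,0,0,0],[0,0,0,0,0,0,0]]' | egrep 'pos|contact'
python3 -m creep '[[0,0,0,-0.04,0,0,0],[0,0,0,0,0,0,0]]' | egrep 'pos|contact'
```

```text
tcp_pos: [0.4455, -0.2362, 0.0921]
contact_force: [-6.6, 7.1, 22.2]
tcp_pos: [0.4458, -0.2363, 0.0918]
contact_force: [-11.0, 9.1, 33.7]
tcp_pos: [0.446, -0.2363, 0.0915]
contact_force: [-11.8, 12.2, 40.8]
```

```bash
python3 -m creep '[[0,0,0,0.2,0,0,0],[0,0,0,0.1,0,0,0],[40,0,0,0,0,0,0],[40,0,0,0,0,0,0],[40,0,0,0,0,0,0],[40,0,0,0.5,0,0,0],[40,0,0,0.5,0,0,0],[40,0,0,0,0,0,0]]'  | egrep 'pos|contact|width'
python3 -m creep '[[0,0,0,0,0,0,0],[0,0,0,0,0,0,0],[0,0,0,0,0,0,0],[0,0,0,0,0,0,0],[0,0,0,0,0,0,0],[0,0,0,-0.4,0,0,0],[0,0,0,-0.1,0,0,0],[0,0,0,0,0,0,0]]' | egrep 'pos|contact|width'
python3 -m creep '[[0,0,0,-0.06,0,0,0],[0,0,0,0,0,0,0]]' | egrep 'pos|contact'
python3 -m creep '[[0,0,0,-0.06,0,0,0],[0,0,0,0,0,0,0]]' | egrep 'pos|contact'
python3 -m creep '[[0,0,0,-0.06,0,0,0],[0,0,0,0,0,0,0]]' | egrep 'pos|contact'
```

```text
tcp_pos: [0.4464, -0.2366, 0.1216]
contact_force: [-0.1, 0.8, -0.4]
gripper_width: 0.0395
tcp_pos: [0.4444, -0.236, 0.1062]
contact_force: [0.1, 0.2, 0.3]
gripper_width: 0.0003
tcp_pos: [0.4452, -0.2361, 0.1057]
contact_force: [-0.1, -0.4, -0.0]
tcp_pos: [0.4453, -0.2361, 0.1044]
contact_force: [-0.3, -0.5, -0.7]
tcp_pos: [0.4455, -0.2362, 0.1034]
contact_force: [0.2, 0.1, 1.6]
```

```bash
python3 -m creep '[[0,0,0,-0.06,0,0,0],[0,0,0,0,0,0,0]]' | egrep 'pos|contact'
python3 -m creep '[[0,0,0,-0.04,0,0,0],[0,0,0,0,0,0,0]]' | egrep 'pos|contact'
python3 -m creep '[[0,0,0,0.5,0,0,0],[0,0,0,0.8,0,0,0],[40,0,0,0.8,0,0,0],[60,0,0.8,0.1,0,0,0],[60,0,1,0,0,0,0],[60,0,1,0,0,0,0],[60,0,1,0,0,0,0],[60,0,1,0,0,0,0]]'  | egrep 'pos|contact|width'
python3 -m creep '[[60,0,1,0,0,0,0],[60,0,1,0,0,0,0],[60,0,1,0,0,0,0],[60,0,1,0,0,0,0],[60,0,0.3,0,0,0,0],[60,0,0,0,0,0,0]]'  | egrep 'pos|contact|width'
python3 - <<'E'
from h import *
P={n:capture(n) for n in ('top','side')}
print(r.get_state()['tcp_pos'])
for n in P: print(n,[ (round(d['conf'],2),np.round(d['bbox'],1).tolist()) for d in search_frame(P[n],'lid_medium')[:3]])
E
```

```text
tcp_pos: [0.4456, -0.2362, 0.1032]
contact_force: [-5.3, 3.6, 17.7]
tcp_pos: [0.4457, -0.2363, 0.1031]
contact_force: [-9.3, 6.8, 27.0]
tcp_pos: [0.4451, -0.1151, 0.1556]
contact_force: [-0.1, 0.6, 0.1]
gripper_width: 0.0348
tcp_pos: [0.4455, -0.0072, 0.1557]
contact_force: [-0.4, 0.4, 0.5]
gripper_width: 0.0599
[ 0.44515029 -0.00870562  0.15549494]
top []
side [(0.93, [168.1, 207.4, 197.5, 229.1])]
```

```bash
python3 -m creep '[[60,0.05,0.9,0,0,0,0],[60,0.05,1,0,0,0,0],[60,0.05,1,0,0,0,0],[60,0.05,1,0,0,0,0],[60,0.05,1,0,0,0,0],[60,0.05,1,0,0,0,0],[60,0.05,1,0,0,0,0],[60,0.05,1,0,0,0,0]]' | grep pos
python3 -m creep '[[60,0,1,0,0,0,0],[60,0,0.04,0,0,0,0],[60,0,0,-0.8,0,0,0],[60,0,0,-0.8,0,0,0],[60,0,0,-0.8,0,0,0],[60,0,0,0,0,0,0]]' | grep pos
python3 - <<'E'
from h import *
p=capture('side')
print(r.get_state()['tcp_pos'],[ (round(d['conf'],2),np.round(d['bbox'],1).tolist()) for d in search_frame(p,'lid_medium')[:3]])
m=outline_of(p,'lid_medium'); print([(round(d['conf'],2),d['bbox']) for d in m[:2]])
E
```

```text
tcp_pos: [0.4555, 0.1891, 0.1555]
tcp_pos: [0.4536, 0.2121, 0.0921]
[0.45449802 0.2127948  0.09399916] [(0.96, [169.4, 208.6, 198.4, 231.0])]
[(0.82, [168.3, 209.3, 197.4, 228.3]), (0.49, [216.0, 229.7, 266.1, 280.1])]
```

```bash
python3 -m creep '[[60,0.05,0.1,-0.8,0,0,0],[60,0,0,-0.8,0,0,0],[60,0,0,-0.8,0,0,0],[60,0,0,-0.4,0,0,0],[60,0,0,0,0,0,0],[60,0,0,0,0,0,0]]' | egrep 'pos|contact|width'
python3 -m creep '[[0,0,0,0,0,0,0],[0,0,0,0,0,0,0],[0,0,0,0,0,0,0],[0,0,0,0,0,0,0],[0,0,0,0,0,0,0],[0,0,0,0,0,0,0],[0,0,0,0,0,0,0],[0,0,0,0,0,0,0]]' 30 | egrep 'pos|contact|width'
python3 -m creep '[[0,0,0,0.5,0,0,0],[0,0,0,0.8,0,0,0],[0,0,0,0.8,0,0,0],[0,0,0,0.8,0,0,0],[0,0,0,0.8,0,0,0],[0,0,0,0.8,0,0,0],[0,0,0,0.5,0,0,0],[0,0,0,0,0,0,0]]' | egrep 'pos|contact|width'
```

```text
tcp_pos: [0.457, 0.2175, 0.0263]
contact_force: [0.6, 0.4, 0.2]
gripper_width: 0.0599
tcp_pos: [0.4566, 0.2174, 0.0257]
contact_force: [-0.8, 0.4, 2.3]
gripper_width: 0.0163
tcp_pos: [0.4577, 0.2184, 0.1534]
contact_force: [0.2, -0.6, -0.2]
gripper_width: 0.0169
```

```bash
python3 -m creep '[[0,-0.14,-0.8,0,0,0,0],[0,-0.14,-1,0,0,0,0],[0,-0.14,-1,0,0,0,0],[0,-0.14,-1,0,0,0,0],[0,-0.14,-1,0,0,0,0],[0,-0.14,-1,0,0,0,0],[0,-0.14,-1,0,0,0,0],[0,-0.14,-1,0,0,0,0]]' | grep pos
python3 -m creep '[[0,-0.14,-1,0,0,0,0],[0,-0.1,-1,0,0,0,0],[0,0,-1,0,0,0,0],[0,0,0,0,0,0,0],[0,0,0,0,0,0,0]]' | grep pos
python3 - <<'E'
from h import *
P={n:capture(n) for n in ('top','side')}; p=P['side']; print(r.get_state()['tcp_pos'])
cv2.imwrite('pics/k.png',cv2.resize(p['frame'][170:295,165:300,::-1],None,fx=4.4,fy=4.4,interpolation=2))
E
```

```text
tcp_pos: [0.4272, 0.0206, 0.1496]
tcp_pos: [0.4215, -0.054, 0.1497]
[ 0.42204115 -0.05276309  0.14998769]
```

View pics/k.png

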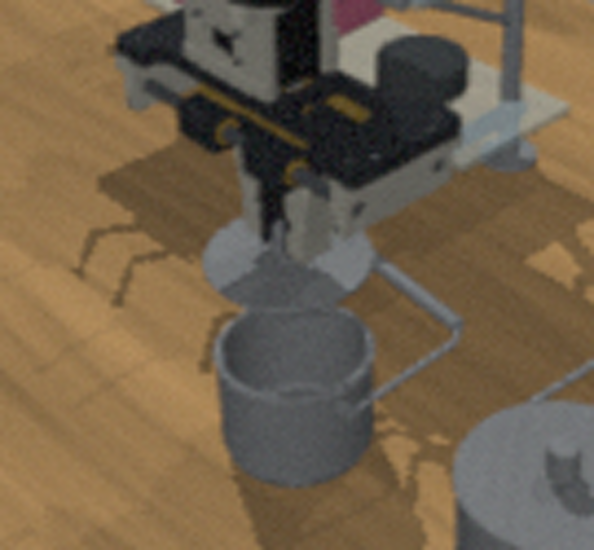

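```bash
python3 - <<'E'
from h import *
p=capture('side'); c=lambda o:{k:(v-2)/4.4+(165 if k in 'lr' else 170) for k,v in o.items()}
print(fitdisc(p,.048,.1393,c(dict(l=203,r=376,b=309)),[.42,-.05]), fitdisc(p,.046,.072,c(dict(l=216,r=375,b=407)),[.42,-.05]))
E
```

```text
(array([ 0.42047633, -0.05315377]), array([ 0.1, -0.1,  0. ])) (array([ 0.41846009, -0.05678989]), array([-0.,  0., -0.]))
```

The medium lid is over the medium pail (disc 203–376, rim 216–375 in the crop); it needs about 2 mm of correction.

```bash
python3 -m creep '[[0,-0.04,-0.08,-0.6,0,0,0],[0,0,0,-0.6,0,0,0],[0,0,0,-0.6,0,0,0],[0,0,0,-0.4,0,0,0],[0,0,0,-0.1,0,0,0],[0,0,0,0,0,0,0]]' | egrep 'pos|contact'
python3 -m creep '[[0,0,0,-0.1,0,0,0],[0,0,0,0,0,0,0]]' | egrep 'pos|contact'
python3 -m creep '[[0,0,0,-0.1,0,0,0],[0,0,0,0,0,0,0]]' | egrep 'pos|contact'
python3 -m creep '[[0,0,0,-0.06,0,0,0],[0,0,0,0,0,0,0]]' | egrep 'pos|contact'
python3 -m creep '[[0,0,0,-0.06,0,0,0],[0,0,0,0,0,0,0]]' | egrep 'pos|contact'
```

```text
tcp_pos: [0.4217, -0.0539, 0.0927]
contact_force: [0.7, 1.7, -0.7]
tcp_pos: [0.4225, -0.0541, 0.0912]
contact_force: [0.8, 0.9, 3.4]
tcp_pos: [0.4231, -0.0543, 0.0893]
contact_force: [0.4, 1.0, 9.1]
tcp_pos: [0.4239, -0.054, 0.0885]
contact_force: [-1.2, 3.2, 14.0]
tcp_pos: [0.4245, -0.0535, 0.0879]
contact_force: [-3.8, 8.0, 22.9]
```

```bash
python3 -m creep '[[0,0,0,0.2,0,0,0],[40,0,0,0,0,0,0],[40,0,0,0,0,0,0],[40,0,0,0,0,0,0],[40,0,0,0.5,0,0,0],[40,0,0,0.5,0,0,0],[40,0,0,0.2,0,0,0],[40,0,0,0,0,0,0]]'  | egrep 'pos|contact|width'
python3 -m creep '[[0,0,0,0,0,0,0],[0,0,0,0,0,0,0],[0,0,0,0,0,0,0],[0,0,0,0,0,0,0],[0,0,0,0,0,0,0],[0,0,0,-0.6,0,0,0],[0,0,0,-0.1,0,0,0],[0,0,0,0,0,0,0]]' | egrep 'pos|contact|width'
python3 -m creep '[[0,0,0,-0.06,0,0,0],[0,0,0,0,0,0,0]]' | egrep 'pos|contact'
python3 -m creep '[[0,0,0,-0.06,0,0,0],[0,0,0,0,0,0,0]]' | egrep 'pos|contact'
python3 -m creep '[[0,0,0,-0.06,0,0,0],[0,0,0,0,0,0,0]]' | egrep 'pos|contact'
```

```text
tcp_pos: [0.422, -0.0546, 0.1207]
contact_force: [-0.4, 0.1, -0.1]
gripper_width: 0.0398
tcp_pos: [0.4211, -0.0549, 0.102]
contact_force: [0.3, 0.3, 0.5]
gripper_width: 0.0007
tcp_pos: [0.4215, -0.0547, 0.1012]
contact_force: [-1.1, -0.3, 2.3]
tcp_pos: [0.4217, -0.0546, 0.1003]
contact_force: [-3.2, 1.5, 7.8]
tcp_pos: [0.4219, -0.0547, 0.0999]
contact_force: [-8.4, 2.6, 22.4]
```

```bash
python3 -m creep '[[0,0,0,0.8,0,0,0],[0,0,0.6,0.8,0,0,0],[40,0,1,0.5,0,0,0],[40,0,1,0.2,0,0,0],[40,0,1,0.1,0,0,0],[40,0,1,0,0,0,0],[40,0,1,0,0,0,0],[40,0,0,0,0,0,0]]' | egrep 'pos'
python3 - <<'E'
from h import *
P={n:capture(n) for n in ('top','side')}
for n,p in P.items():
  for k in ('lid_medium','pail_medium'): print(n,k,[ (round(d['conf'],2),np.round(d['bbox'],1).tolist()) for d in search_frame(p,k)[:3]])
a=cv2.resize(P['side']['frame'][215:290,200:280,::-1],None,fx=7,fy=7,interpolation=2)
b=cv2.resize(P['top']['frame'][195:270,235:290,::-1],None,fx=4,fy=4,interpolation=2)
c=np.zeros((525,780,3),np.uint8); c[:,:560]=a; c[:300,560:]=b; cv2.imwrite('pics/l.png',c)
E
```

```text
tcp_pos: [0.4222, 0.0885, 0.1587]
top lid_medium [(0.71, [247.0, 230.1, 278.0, 260.4])]
top pail_medium [(0.56, [243.2, 214.6, 280.0, 225.1])]
side lid_medium [(0.63, [213.0, 236.6, 250.6, 256.1]), (0.57, [341.5, 284.1, 398.0, 348.0])]
side pail_medium [(0.83, [213.8, 226.1, 269.3, 286.2])]
```

View pics/l.png

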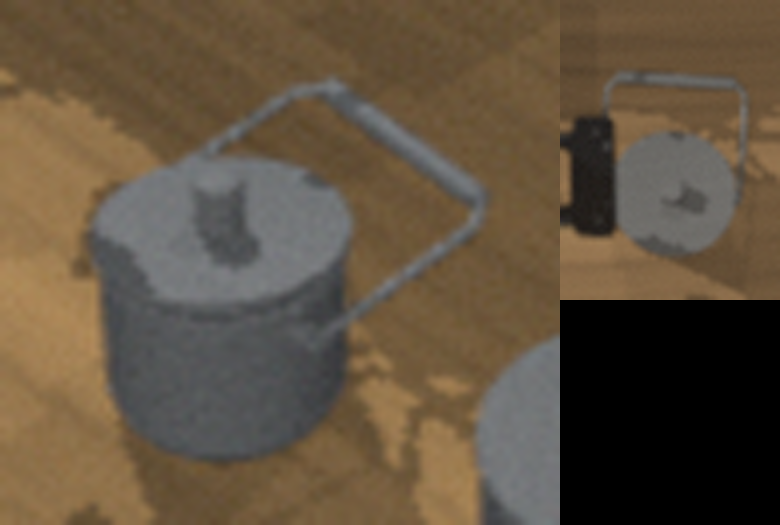

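```bash
python3 - <<'E'
from h import *
p=capture('side'); c=lambda o:{k:(v-3)/7+(200 if k in 'lr' else 215) for k,v in o.items()}
for z in (.0735,.0765,.0795): print('lid',z,fitdisc(p,.048,z,c(dict(l=92,r=352,t=155,b=306)),[.42,-.05]))
print('base',fitdisc(p,.046,0,c(dict(l=108,r=341,b=461)),[.42,-.05]), 'b only', fitdisc(p,.046,.036,c(dict(l=103,r=347)),[.42,-.05]))
for z in (.095,.098,.1005): print('knob top',z,atz(p,200+(219-3)/7,215+(180-3)/7,z))
E
```

```text
lid 0.0735 (array([ 0.4243226 , -0.04860678]), array([-0.1,  0.1, -1.3,  1.1]))
lid 0.0765 (array([ 0.42204024, -0.05137333]), array([-0.2,  0.2, -1.4,  1.2]))
lid 0.0795 (array([ 0.41975826, -0.05413948]), array([-0.3,  0.3, -1.5,  1.2]))
base (array([ 0.42371929, -0.04661605]), array([-0.6,  0.6, -0.1])) b only (array([ 0.43001506, -0.04172436]), array([0., 0.]))
knob top 0.095 [ 0.42397735 -0.04836762  0.095     ]
knob top 0.098 [ 0.42156438 -0.05128943  0.098     ]
knob top 0.1005 [ 0.41955357 -0.05372427  0.1005    ]
```

The medium lid's ellipse is flatter in the crop (260 x 151) than the open rim was (aspect 0.65), and there is a dark gap under its near edge at about (225,312). So it sits tilted, high towards the camera. I'll press on the flange on that side.

```bash
python3 -m creep '[[0,-0.1,-0.98,0,0,0,0],[0,-0.1,-1,0,0,0,0],[0,-0.1,-1,0,0,0,0],[0,-0.1,-1,0,0,0,0],[0,-0.1,-1,0,0,0,0],[0,-0.1,-1,0,0,0,0],[0,0,-1,0,0,0,0],[0,0,0,0,0,0,0]]' | egrep 'pos'
python3 -m creep '[[0,0,0,-0.8,0,0,0],[0,0,0,-0.8,0,0,0],[0,0,0,-0.8,0,0,0],[0,0,0,-0.2,0,0,0],[0,0,0,0,0,0,0]]' | egrep 'pos|contact'
python3 -m creep '[[0,0,0,-0.12,0,0,0],[0,0,0,0,0,0,0]]' | egrep 'pos|contact'
python3 -m creep '[[0,0,0,-0.12,0,0,0],[0,0,0,0,0,0,0]]' | egrep 'pos|contact'
python3 -m creep '[[0,0,0,-0.12,0,0,0],[0,0,0,0,0,0,0]]' | egrep 'pos|contact'
```

```text
tcp_pos: [0.4057, -0.0924, 0.158]
tcp_pos: [0.4053, -0.0897, 0.092]
contact_force: [0.1, -0.0, 0.6]
tcp_pos: [0.4071, -0.0891, 0.0906]
contact_force: [0.9, -0.5, -0.1]
tcp_pos: [0.4068, -0.089, 0.0874]
contact_force: [-0.6, 0.1, -0.1]
tcp_pos: [0.4068, -0.089, 0.0841]
contact_force: [0.4, -0.9, 1.1]
```

```bash
python3 -m creep '[[0,0,0,-0.08,0,0,0],[0,0,0,0,0,0,0]]' | egrep 'pos|contact'
python3 -m creep '[[0,0,0,-0.08,0,0,0],[0,0,0,0,0,0,0]]' | egrep 'pos|contact'
python3 -m creep '[[0,0,0,-0.06,0,0,0],[0,0,0,0,0,0,0]]' | egrep 'pos|contact'
```

```text
tcp_pos: [0.4069, -0.0891, 0.0821]
contact_force: [-0.9, -0.6, -0.5]
tcp_pos: [0.4063, -0.0891, 0.0797]
contact_force: [-0.5, -0.7, 0.0]
tcp_pos: [0.4062, -0.0892, 0.0782]
contact_force: [-0.2, -0.9, -0.2]
```

```bash
python3 -m creep '[[0,0,0,-0.06,0,0,0],[0,0,0,0,0,0,0]]' | egrep 'pos|contact'
python3 -m creep '[[0,0,0,-0.06,0,0,0],[0,0,0,0,0,0,0]]' | egrep 'pos|contact'
python3 -m creep '[[0,0,0,-0.06,0,0,0],[0,0,0,0,0,0,0]]' | egrep 'pos|contact'
```

```text
tcp_pos: [0.4064, -0.0892, 0.0768]
contact_force: [0.1, 0.3, 0.4]
tcp_pos: [0.4066, -0.0891, 0.0755]
contact_force: [0.4, -0.4, 0.1]
tcp_pos: [0.4067, -0.0895, 0.0751]
contact_force: [-6.5, 1.3, 19.3]
```

```bash
python3 -m creep '[[0,0,0,0.5,0,0,0],[0,0,0,0.8,0,0,0],[0,0.3,0.7,0.2,0,0,0],[0,0.3,0.7,0,0,0,0],[0,0,0,0,0,0,0],[0,0,0,-0.35,0,0,0],[0,0,0,0,0,0,0]]' | egrep 'pos|contact'
python3 -m creep '[[0,0,0,-0.08,0,0,0],[0,0,0,0,0,0,0]]' | egrep 'pos|contact'
python3 -m creep '[[0,0,0,-0.08,0,0,0],[0,0,0,0,0,0,0]]' | egrep 'pos|contact'
python3 -m creep '[[0,0,0,-0.06,0,0,0],[0,0,0,0,0,0,0]]' | egrep 'pos|contact'
```

```text
tcp_pos: [0.4202, -0.0544, 0.1012]
contact_force: [-0.3, 0.1, -0.5]
tcp_pos: [0.4207, -0.0547, 0.1]
contact_force: [-0.2, -0.2, -0.1]
tcp_pos: [0.4212, -0.0545, 0.0984]
contact_force: [-0.2, -0.6, 0.5]
tcp_pos: [0.4214, -0.0543, 0.0971]
contact_force: [0.7, -0.7, -0.4]
```

Already lower than before; continuing.

```bash
python3 -m creep '[[0,0,0,-0.06,0,0,0],[0,0,0,0,0,0,0]]' | egrep 'pos|contact'
python3 -m creep '[[0,0,0,-0.05,0,0,0],[0,0,0,0,0,0,0]]' | egrep 'pos|contact'
python3 -m creep '[[0,0,0,-0.05,0,0,0],[0,0,0,0,0,0,0]]' | egrep 'pos|contact'
```

```text
tcp_pos: [0.4214, -0.0542, 0.0956]
contact_force: [-0.4, 0.5, 0.3]
tcp_pos: [0.4217, -0.0542, 0.0953]
contact_force: [-5.0, 1.9, 10.6]
tcp_pos: [0.4219, -0.0542, 0.0952]
contact_force: [-10.0, 2.5, 26.3]
```

The medium lid is home: the knob top was met at 95.5 mm against a nominal 95. Next is the medium bail, with a turn to close along x.

```bash
python3 -m creep '[[22,0,0,0.7,0,0,0],[22,0,0,0.9,0,0,0],[22,0,0,1,0,0,-7],[22,0.4,0,0,0,0,-7],[22,0.4,0,0,0,0,-7],[22,0.4,0,0,0,0,-7],[22,0.4,0,0,0,0,-7],[22,0.4,0,0,0,0,-7]]' | egrep 'pos|rot'
python3 -m creep '[[22,0.4,-0.04,0,0,0,-7],[22,0.4,-0.05,0,0,0,-7],[22,0.4,-0.05,0,0,0,-7],[22,0.4,-0.05,0,0,0,-7],[22,0,-0.05,0,0,0,-7],[22,0,-0.05,0,0,0,-7],[22,0,-0.05,0,0,0,-7],[22,0,0,0,0,0,-7]]' | egrep 'pos|rot|width'
python3 - <<'E'
from h import *
s=r.get_state(); print(s['tcp_pos'],s['eef_rot'],s['joints'])
p=capture('side'); t=capture('top')
for n,q in (('s',p),('t',t)):
  for k in ('bail_medium','pail_medium','grip_medium'): print(n,k,[ (round(d['conf'],2),np.round(d['bbox'],1).tolist()) for d in search_frame(q,k)[:2]])
print(proj(p,[.5095,-.063,.073]),proj(t,[.5095,-.063,.073]))
E
```

```text
tcp_pos: [0.472, -0.0541, 0.1584]
eef_rot: [-180.0, -0.0, -42.4]
tcp_pos: [0.5115, -0.0628, 0.1581]
eef_rot: [180.0, -0.0, -98.4]
gripper_width: 0.0219
[ 0.51148493 -0.06278561  0.15807655] [ 1.79978938e+02 -6.07641857e-03 -9.84146110e+01] [ 1.48506240e+01  8.86152820e+00 -2.48186369e+01 -3.28794916e-03
 -5.63415840e+01 -2.32634133e+01]
s bail_medium [(0.59, [247.6, 228.2, 267.9, 261.3])]
s pail_medium [(0.76, [214.0, 228.3, 269.0, 281.7]), (0.33, [361.9, 285.8, 395.1, 301.9])]
s grip_medium [(0.74, [243.3, 227.9, 267.5, 262.1])]
t bail_medium [(0.69, [303.7, 200.1, 341.8, 230.3]), (0.68, [361.8, 206.1, 385.2, 231.5])]
t pail_medium [(0.75, [308.0, 198.8, 345.0, 203.7])]
t grip_medium [(0.57, [303.1, 199.5, 342.3, 243.8]), (0.15, [303.5, 214.6, 338.0, 253.8])]
[258.73470428 235.12753837] [266.12069156 214.81167854]
```

```bash
python3 -m creep '[[22,0,0.04,-0.7,0,0,0],[22,0,0,-0.7,0,0,0],[22,0,0,-0.7,0,0,0],[22,0,0,-0.6,0,0,0],[22,0,0,-0.4,0,0,0],[22,0,0,0,0,0,0]]' | egrep 'pos|contact'
python3 -m creep '[[22,0,0,-0.3,0,0,0],[22,0,0,-0.2,0,0,0],[22,0,0,-0.2,0,0,0],[22,0,0,-0.15,0,0,0],[22,0,0,0,0,0,0]]' | egrep 'pos|contact'
python3 -m creep '[[0,0,0,0,0,0,0],[0,0,0,0,0,0,0],[0,0,0,0,0,0,0],[0,0,0,0,0,0,0],[0,0,0,0,0,0,0]]' 30
```

```text
tcp_pos: [0.5102, -0.0618, 0.0789]
contact_force: [0.2, 0.9, 0.2]
tcp_pos: [0.5112, -0.0617, 0.059]
contact_force: [-0.0, -0.3, -0.8]
time_s: 38.97
tcp_pos: [0.5113, -0.0618, 0.0597]
eef_rot: [180.0, -0.0, -98.1]
contact_force: [-1.3, -0.6, -0.8]
gripper_width: 0.0085
gripper_force: 29.8
```

```bash
python3 -m creep '[[0,-0.12,0.02,0.60,-0.5,-3.7,0],[0,-0.22,0.03,0.57,-0.5,-3.7,0],[0,-0.31,0.04,0.51,-0.5,-3.7,0],[0,-0.39,0.05,0.44,-0.5,-3.7,0],[0,-0.46,0.06,0.36,-0.5,-3.7,0],[0,-0.52,0.07,0.27,-0.5,-3.7,0],[0,-0.55,0.08,0.17,-0.5,-3.7,0],[0,-0.57,0.08,0.06,-0.5,-3.7,0]]'
python3 -m creep '[[0,0,0,0,0,0,0],[0,0,0,0,0,0,0]]'
python3 -m creep '[[0,0,0,0.3,0,0,0],[0,0,0,0.6,0,0,0],[0,0,0,0.6,0,0,0],[0,0,0,0.6,0,0,0],[0,0,0,0.6,0,0,0],[0,0,0,0.6,0,0,4],[0,0,0,0.6,0,0,4],[0,0,0,0,0,0,0]]'
python3 - <<'E'
from h import *
s=r.get_state(); print(s['tcp_pos'],s['eef_rot'],s['joints'])
p=capture('side'); t=capture('top')
for n,q in (('s',p),('t',t)):
  for k in ('pail_medium','lid_medium','grip_medium'): print(n,k,[ (round(d['conf'],2),np.round(d['bbox'],1).tolist()) for d in search_frame(q,k)[:2]])
E
```

```text
time_s: 39.63
tcp_pos: [0.4612, -0.0653, 0.1811]
eef_rot: [-154.4, 1.9, -97.1]
contact_force: [0.3, -0.5, -3.2]
gripper_width: 0.009
gripper_force: 30.0
time_s: 39.8
tcp_pos: [0.4607, -0.0657, 0.1801]
eef_rot: [-154.4, 1.9, -97.2]
contact_force: [0.4, -0.1, -2.4]
gripper_width: 0.0092
gripper_force: 30.0
time_s: 40.47
tcp_pos: [0.4628, -0.065, 0.2791]
eef_rot: [-154.4, 1.8, -88.9]
contact_force: [1.1, 0.1, -1.4]
gripper_width: 0.0091
gripper_force: 30.0
[ 0.46284249 -0.06504056  0.27908663] [-154.41387568    1.83621269  -88.88003356] [ 22.57657082 -18.84787892 -42.00108368  11.12336623 -42.79955507
 -28.43897306]
s pail_medium [(0.79, [201.3, 169.6, 254.9, 237.5])]
s lid_medium [(0.59, [199.0, 185.8, 243.5, 212.4])]
s grip_medium [(0.44, [209.2, 167.5, 259.6, 211.5]), (0.29, [204.9, 172.6, 253.9, 237.0])]
t pail_medium [(0.62, [102.4, 118.9, 141.0, 159.7]), (0.51, [249.1, 224.5, 253.8, 250.1])]
t lid_medium [(0.66, [355.9, 195.1, 378.8, 233.0]), (0.61, [248.6, 240.0, 254.0, 264.3])]
t grip_medium []
```

The pail is lifted: it sits at side bbox (201–255, 170–238), up from row 228. The arm stopped short of my arc because of its reach limit, which is harmless. I carry it towards the left hook.

```bash
python3 -m creep '[[0,0,0.2,0,0,0,0],[0,0,0.4,0,0,0,0],[0,0,0.6,0,0,0,0],[0,0,0.8,0,0,0,0],[0,0,0.8,0,0,0,0],[0,0,0.8,0,0,0,0],[0,0,0.8,0,0,0,0],[0,0,0.8,0,0,0,0]]' | egrep 'pos|rot'
python3 -m creep '[[0,0,0.8,0,0,0,0],[0,0,0.8,0,0,0,0],[0,0,0.8,0,0,0,0],[0,0,0.8,0,0,0,0],[0,0,0.8,0,0,0,0],[0,0,0.8,0,0,0,0],[0,0,0.8,0,0,0,0],[0,0,0.8,0,0,0,0]]' | egrep 'pos|rot'
python3 -m creep '[[0,0,0.8,0,0,0,0],[0,0,0.8,0,0,0,0],[0,0,0.8,0,0,0,0],[0,0,0.8,0,0,0,0],[0,0,0.8,0,0,0,0],[0,0,0.8,0,0,0,0],[0,0,0.6,0,0,0,0],[0,0,0.4,0,0,0,0]]' | egrep 'pos|rot'
python3 -m creep '[[0,0,0.3,0,0,0,0],[0,0,0.2,0,0,0,0],[0,0,0,0,0,0,0],[0,0,0,0,0,0,0],[0,0,0,0,0,0,0],[0,0,0,0,0,0,0]]'
```

```text
tcp_pos: [0.4606, 0.0656, 0.2767]
eef_rot: [-154.5, 1.9, -89.1]
tcp_pos: [0.4605, 0.2259, 0.2766]
eef_rot: [-154.5, 1.9, -89.1]
tcp_pos: [0.4606, 0.3713, 0.2764]
eef_rot: [-154.6, 1.8, -89.1]
time_s: 43.37
tcp_pos: [0.461, 0.3811, 0.2769]
eef_rot: [-154.6, 1.8, -89.2]
contact_force: [-0.3, 0.2, -3.6]
gripper_width: 0.0093
gripper_force: 30.0
```

```bash
python3 -m creep '[[0,0.2,0.1,0,0,0,0],[0,0.4,0.14,-0.2,0,0,0],[0,0.6,0.14,-0.3,0,0,0],[0,0.7,0.14,-0.3,0,0,0],[0,0.8,0.16,-0.3,0,0,0],[0,0.7,0,-0.3,0,0,0],[0,0.5,0,-0.2,0,0,0],[0,0.34,0,0,0,0,0]]' | egrep 'pos|rot'
python3 -m creep '[[0,0,0,0,0,0,0],[0,0,0,0,0,0,0],[0,0,0,0,0,0,0],[0,0,0,0,0,0,0],[0,0,0,0,0,0,0],[0,0,0,0,0,0,0]]'
python3 - <<'E'
from h import *
s=r.get_state(); X=np.array(s['tcp_pos']); M=Ro.from_euler('xyz',s['eef_rot'],degrees=True).as_matrix(); b=X-.014*M[:,2]; print('bar',b,'axis',M[:,0])
p=capture('side'); print(proj(p,b),proj(p,[.561,.398,.196]))
print([ (round(d['conf'],2),np.round(d['bbox'],1).tolist()) for d in search_frame(p,'pail_medium')[:2]])
cv2.imwrite('pics/m.png',cv2.resize(p['frame'][60:210,110:250,::-1],None,fx=4,fy=4,interpolation=2))
E
```

```text
tcp_pos: [0.5683, 0.3978, 0.2344]
eef_rot: [-154.7, 1.7, -89.2]
time_s: 44.53
tcp_pos: [0.5665, 0.3991, 0.2373]
eef_rot: [-154.5, 1.9, -89.1]
contact_force: [-0.3, -0.9, -2.5]
gripper_width: 0.0091
gripper_force: 30.0
bar [0.56051    0.39862033 0.24990885] axis [ 0.01566169 -0.99934248 -0.03270042]
[170.42874092 124.02644203] [172.65032074 139.3721872 ]
[(0.86, [140.5, 125.3, 177.0, 171.2]), (0.48, [170.5, 124.0, 176.8, 128.6])]
```

View pics/m.png

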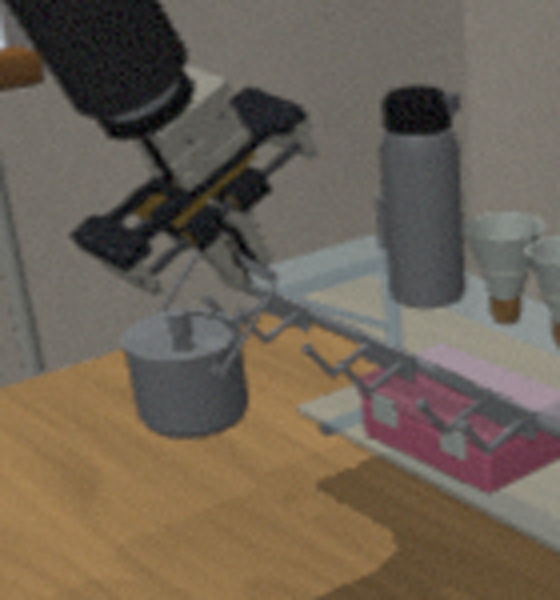

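The picture shows the medium pail upright and in the grip at crop (188,380), but the bail leans: the pail hangs about 45 mm towards the robot from the bar at (242,256). I ease the grip force step by step so the bar turns in the pads and the pail comes under it.

```bash
Z='[[0,0,0,0,0,0,0],[0,0,0,0,0,0,0],[0,0,0,0,0,0,0],[0,0,0,0,0,0,0]]'
cat > w.py <<'E'
from h import *
import sys
p=capture('side'); s=r.get_state(); M=Ro.from_euler('xyz',s['eef_rot'],degrees=True).as_matrix(); b=np.array(s['tcp_pos'])-.014*M[:,2]
d=search_frame(p,'pail_'+sys.argv[1])[:2]; print('tcp',np.round(s['tcp_pos'],4),'bar',b.round(4),'px',proj(p,b).round(1),[(round(x['conf'],2),np.round(x['bbox'],1).tolist()) for x in d],'F',np.round(s['contact_force'],1),'w',round(s['gripper_width'],4))
E
python3 -m creep '[[0,0,0,0,0,0,0],[0,0,0,0,0,0,0],[0,0,0,0,0,0,0],[0,0,0,0,0,0,0]]' 20 | grep grip; python3 w.py medium
python3 -m creep '[[0,0,0,0,0,0,0],[0,0,0,0,0,0,0],[0,0,0,0,0,0,0],[0,0,0,0,0,0,0]]' 15| grep grip; python3 w.py medium
python3 -m creep '[[0,0,0,0,0,0,0],[0,0,0,0,0,0,0],[0,0,0,0,0,0,0],[0,0,0,0,0,0,0]]' 11| grep grip; python3 w.py medium
python3 - <<'E'
from h import *
p=capture('side'); L=search_frame(p,'flask'); print([(d['conf'],d['bbox']) for d in L[:2]])
b=L[0]['bbox']
print(atz(p,(b[0]+b[2])/2,b[3]-3,.2))
E
```

```text
gripper_width: 0.0092
gripper_force: 20.0
tcp [0.5669 0.3987 0.2366] bar [0.5609 0.3982 0.2492] px [170.6 124.2] [(0.92, [142.1, 125.6, 178.1, 171.9])] F [-0.5  0.7 -2.5] w 0.0094
gripper_width: 0.009
gripper_force: 15.0
tcp [0.5669 0.3988 0.2366] bar [0.5609 0.3983 0.2492] px [170.6 124.2] [(0.86, [141.9, 127.5, 175.7, 172.0])] F [-1.1  0.2 -3.8] w 0.0093
gripper_width: 0.0095
gripper_force: 11.0
tcp [0.5669 0.3988 0.2366] bar [0.5609 0.3983 0.2492] px [170.6 124.2] [(0.75, [144.6, 127.1, 178.1, 174.0]), (0.72, [144.2, 138.3, 173.3, 153.2])] F [-1.3  0.1 -3.3] w 0.0097
[(0.88, [206.6, 81.3, 227.6, 136.5])]
[0.69405457 0.32547037 0.2       ]
```

```bash

python3 -m creep '[[0,0,0,0,0,0,0],[0,0,0,0,0,0,0],[0,0,0,0,0,0,0],[0,0,0,0,0,0,0]]' 9| grep force; python3 w.py medium
python3 -m creep '[[0,0,0,0,0,0,0],[0,0,0,0,0,0,0],[0,0,0,0,0,0,0],[0,0,0,0,0,0,0]]' 7| grep force; python3 w.py medium
python3 -m creep '[[0,0,0,0,0,0,0],[0,0,0,0,0,0,0],[0,0,0,0,0,0,0],[0,0,0,0,0,0,0]]' 6| grep force; python3 w.py medium
```

```text
contact_force: [-2.6, 0.9, -4.7]
gripper_force: 9.0
tcp [0.5669 0.3988 0.2367] bar [0.5609 0.3983 0.2493] px [170.6 124.2] [(0.66, [143.1, 147.9, 176.7, 172.6])] F [-2.   0.4 -3.7] w 0.0098
contact_force: [-2.2, -0.4, -3.3]
gripper_force: 7.0
tcp [0.5669 0.3988 0.2366] bar [0.5609 0.3983 0.2493] px [170.6 124.2] [(0.96, [141.7, 124.3, 178.9, 172.5])] F [-1.8 -0.6 -3.7] w 0.0096
contact_force: [-2.5, -0.3, -4.6]
gripper_force: 6.0
tcp [0.5669 0.3988 0.2367] bar [0.5609 0.3983 0.2493] px [170.6 124.2] [(0.95, [143.8, 122.9, 179.9, 174.6]), (0.62, [344.8, 286.1, 398.9, 349.5])] F [-2.9 -0.3 -3.7] w 0.0101
```

```bash

python3 -m creep '[[0,0,0,0,0,0,0],[0,-0.3,0,0,0,0,0],[0,-0.4,0,0,0,0,0],[0,-0.5,0,0,0,0,0],[0,-0.5,0,0,0,0,0],[0,-0.5,0,0.2,0,0,0],[0,-0.5,0,0.4,0,0,0],[0,-0.3,0,0.4,0,0,0]]' 15| egrep 'force|pos'; python3 w.py medium
python3 -m creep '[[0,0,0,0.4,0,0,0],[0,0,0,0.2,0,0,0],[0,0,0,0,0,0,0],[0,0,0,0,0,0,0],[0,0,0,0,0,0,0],[0,0,0,0,0,0,0]]' 8| egrep 'force|pos'; python3 w.py medium
python3 -m creep '[[0,0,0,0,0,0,0],[0,0,0,0,0,0,0],[0,0,0,0,0,0,0],[0,0,0,0,0,0,0]]' 6| egrep 'force|pos'; python3 w.py medium
```

```text
tcp_pos: [0.49, 0.3985, 0.2623]
contact_force: [-0.6, 0.1, -3.2]
gripper_force: 15.0
tcp [0.49   0.3996 0.2652] bar [0.484  0.3991 0.2778] px [148.3 121.6] [(0.7, [266.8, 248.8, 340.3, 319.3]), (0.64, [127.8, 149.9, 157.8, 173.3])] F [-1.3  0.8 -0.8] w 0.0094
tcp_pos: [0.492, 0.3984, 0.2759]
contact_force: [1.0, 0.4, -3.1]
gripper_force: 8.0
tcp [0.492  0.3984 0.276 ] bar [0.486  0.3979 0.2886] px [148.5 118.2] [(0.62, [131.5, 120.4, 163.1, 169.2]), (0.57, [166.3, 112.6, 292.9, 207.8])] F [-0.1 -0.  -2.3] w 0.0095
tcp_pos: [0.4919, 0.3988, 0.2766]
contact_force: [-0.5, 0.1, -2.8]
gripper_force: 6.0
tcp [0.4919 0.3988 0.2766] bar [0.4859 0.3983 0.2893] px [148.4 118. ] [(0.75, [134.8, 121.8, 168.8, 171.4])] F [ 0.3 -0.5 -2.5] w 0.0095
```

```bash

python3 -m creep '[[0,-0.3,0,0,0,0,0],[0,-0.4,0,0,0,0,0],[0,-0.5,0,-0.3,0,0,0],[0,0,0,-0.5,0,0,0],[0,0,0,-0.5,0,0,0],[0,0,0,-0.5,0,0,0],[0,0,0,-0.3,0,0,0],[0,0,0,0,0,0,0]]' 20| egrep 'force|pos'
python3 -m creep '[[0,0,0,0,0,0,0],[0,0,0,0,0,0,0],[0,0,0,0,0,0,0],[0,0,0,0,0,0,0],[0,0,0,0,0,0,0],[0,0,0,0,0,0,0]]' | egrep 'force|pos'; python3 w.py medium
python3 - <<'E'
from h import *
p=capture('side')
for k in ('lid_medium','bail_medium','pail_medium'): print(k,[(round(d['conf'],2),d['bbox'],int(d['region'].sum())) for d in outline_of(p,k)[:2]])
E
```

```text
tcp_pos: [0.4611, 0.3979, 0.2225]
contact_force: [-0.4, -0.5, -2.9]
gripper_force: 20.0
tcp_pos: [0.462, 0.3989, 0.2245]
contact_force: [0.5, -0.5, -2.8]
gripper_force: 20.0
tcp [0.462  0.3988 0.2244] bar [0.456  0.3983 0.237 ] px [142.5 136.4] [(0.63, [127.8, 138.7, 160.7, 189.3]), (0.24, [307.6, 249.8, 343.0, 288.3])] F [-0.2  0.1 -3.6] w 0.0094
lid_medium []
bail_medium [(0.5, [160.3, 111.5, 292.4, 208.7], 5761), (0.43, [143.0, 139.6, 153.6, 158.0], 79)]
pail_medium [(0.69, [130.0, 152.8, 158.4, 167.3], 307), (0.61, [129.7, 137.2, 159.5, 189.7], 641)]
```

```bash

python3 -m creep '[[0,0.2,0,0,0,0,0],[0,0.4,0,0,0,0,0],[0,0.5,0,0,0,0,0],[0,0.6,0,0,0,0,0],[0,0.6,0,0,0,0,0],[0,0.5,0,0,0,0,0],[0,0.4,0,0,0,0,0],[0,0.3,0,0,0,0,0]]' | egrep 'force|pos'
python3 -m creep '[[0,0.3,0,0,0,0,0],[0,0.2,0,0,0,0,0],[0,0.2,0,0,0,0,0],[0,0,0,0,0,0,0],[0,0,0,0,0,0,0],[0,0,0,0,0,0,0],[0,0,0,0,0,0,0],[0,0,0,0,0,0,0]]' | egrep 'force|pos'; python3 w.py medium
```

```text
tcp_pos: [0.5509, 0.3984, 0.2238]
contact_force: [-0.4, 0.1, -3.5]
gripper_force: 20.0
tcp_pos: [0.5666, 0.3989, 0.2243]
contact_force: [-0.1, 0.6, -3.1]
gripper_force: 20.0
tcp [0.5666 0.3989 0.2243] bar [0.5606 0.3984 0.237 ] px [171.  127.8] [(0.96, [156.4, 129.9, 185.2, 177.6]), (0.64, [161.2, 109.4, 294.2, 206.8])] F [ 0.2  1.  -3.6] w 0.009
```

```bash

python3 -m creep '[[0,0,0,-0.3,0,0,0],[0,0,0,-0.3,0,0,0],[0,0,0,-0.3,0,0,0],[0,0,0,-0.2,0,0,0],[0,0,0,-0.2,0,0,0],[0,0,0,0,0,0,0]]' | egrep 'force|pos'
python3 -m creep '[[0,0,0,-0.15,0,0,0],[0,0,0,0,0,0,0]]' | egrep 'force|pos'
python3 -m creep '[[0,0,0,-0.1,0,0,0],[0,0,0,0,0,0,0]]' | egrep 'force|pos'; python3 w.py medium
```

```text
tcp_pos: [0.5666, 0.3981, 0.1899]
contact_force: [0.2, -0.3, -3.5]
gripper_force: 20.0
tcp_pos: [0.5671, 0.3989, 0.1876]
contact_force: [0.1, -0.3, -2.0]
gripper_force: 20.0
tcp_pos: [0.5675, 0.3992, 0.1868]
contact_force: [-0.3, -1.3, 2.0]
gripper_force: 20.0
tcp [0.5674 0.3992 0.1869] bar [0.5614 0.3986 0.1995] px [172.5 138.3] [(0.96, [157.0, 139.3, 185.3, 187.6])] F [-1.2 -2.3  4.1] w 0.0091
```

```bash

python3 -m creep '[[12,0,0,0.05,0,0,0],[14,0,0,0,0,0,0],[18,0,0,0,0,0,0],[18,0,0,0,0,0,0],[18,0,0,0,0,0,0],[18,0,0,0,0,0,0]]' | egrep 'force|pos|width'; python3 w.py medium
python3 -m creep '[[18,-0.1,0,0.2,0,0,0],[18,-0.2,0,0.4,0,0,0],[18,-0.3,0,0.6,0,0,0],[18,-0.3,0,0.6,0,0,0],[18,-0.4,0,0.6,0,0,0],[18,-0.6,0,0.2,0,0,0],[18,-0.6,0,0.2,0,0,0],[18,-0.6,0,0,0,0,0]]' | egrep 'force|pos|width'; python3 w.py medium
```

```text
tcp_pos: [0.5669, 0.3989, 0.1865]
contact_force: [-0.1, 0.1, 0.6]
gripper_width: 0.0179
gripper_force: 0.0
tcp [0.5669 0.3988 0.1866] bar [0.5609 0.3983 0.1992] px [172.5 138.5] [(0.85, [161.2, 140.0, 187.6, 186.9]), (0.63, [268.9, 248.3, 340.2, 317.8])] F [ 0.2 -0.1  0.3] w 0.0182
tcp_pos: [0.4889, 0.3993, 0.2584]
contact_force: [-0.2, 0.5, 0.5]
gripper_width: 0.0178
gripper_force: 0.0
tcp [0.4873 0.3987 0.258 ] bar [0.4813 0.3982 0.2706] px [148.  124.1] [(0.78, [161.3, 142.8, 188.6, 184.5]), (0.46, [287.6, 250.6, 337.0, 299.3])] F [-3.  -2.3 -1.5] w 0.0179
```

```bash
cat > rv.py <<'E'
from h import *
import sys
s=r.get_state(); M=Ro.from_euler('xyz',s['eef_rot'],degrees=True); a=[float(x) for x in sys.argv[1:]]
W=Ro.from_euler('xyz',a[:3],degrees=True); print('tcp',np.round(s['tcp_pos'],4),'rot',np.round(s['eef_rot'],1),'rotvec total',np.degrees((W*M.inv()).as_rotvec()).round(1))
if len(a)==6: print('units',((np.array(a[3:])-s['tcp_pos'])/.025).round(2))
E
python3 rv.py 180 0 -101 .540 -.254 .068
python3 - <<'E'
from h import *
p=capture('side'); t=capture('top')
for k in ('pail_large','bail_large','grip_large'):
  for q in (p,t): print(k,[(round(d['conf'],2),np.round(d['bbox'],1).tolist()) for d in search_frame(q,k)[:1]])
print(proj(p,[.54,-.254,.082]),proj(t,[.54,-.254,.082]))
E
```

```text
tcp [0.4881 0.399  0.2577] rot [-154.5    1.9  -89.1] rotvec total [  0.4  25.6 -11.3]
units [  2.08 -26.12  -7.59]
pail_large [(0.66, [269.0, 247.3, 340.7, 320.6])]
pail_large [(0.61, [303.0, 199.3, 347.3, 249.1])]
bail_large [(0.6, [307.2, 249.5, 341.8, 275.0])]
bail_large [(0.76, [302.4, 203.2, 347.7, 229.7])]
grip_large [(0.85, [286.9, 250.0, 340.2, 295.8])]
grip_large [(0.5, [310.4, 201.4, 342.8, 231.2])]
[323.75831519 261.31530855] [327.26852016 203.42365931]
```

```bash

python3 -m creep '[[18,0,-0.6,0,0,0,0],[18,0,-1,0,0,0,0],[18,0,-1,0,0,0,0],[18,0,-1,0,0,0,0],[18,0,-1,0,0,0,0],[18,0,-1,0,0,0,0],[18,0,-1,0,0,0,0],[18,0,-1,0,0,0,0]]' | egrep 'pos'
python3 -m creep '[[22,0,-1,0,0.1,6.4,-2.8],[22,0,-1,0,0.1,6.4,-2.8],[22,0,-1,0,0.1,6.4,-2.8],[22,0,-1,0,0.1,6.4,-2.8],[22,0,-1,0,0,0,0],[22,0,-1,0,0,0,0],[22,0,-1,0,0,0,0],[22,0,-1,0,0,0,0]]' | egrep 'pos|rot'
python3 -m creep '[[22,0.2,-1,-0.5,0,0,0],[22,0.3,-1,-0.5,0,0,0],[22,0.3,-1,-0.5,0,0,0],[22,0.3,-1,-0.5,0,0,0],[22,0.3,-1,-0.5,0,0,0],[22,0.3,-1,-0.5,0,0,0],[22,0.3,-1,-0.5,0,0,0],[22,0.1,-1,0,0,0,0]]' | egrep 'pos|rot'
python3 -m creep '[[22,0,-1,0,0,0,0],[22,0,-1,0,0,0,0],[22,0,-0.4,0,0,0,0],[22,0,0,0,0,0,0]]' | egrep 'pos|rot'
python3 rv.py 180 0 -101 .540 -.254 .068
```

```text
tcp_pos: [0.4892, 0.2068, 0.2565]
tcp_pos: [0.4897, 0.008, 0.2563]
eef_rot: [-179.6, -0.1, -100.8]
tcp_pos: [0.5412, -0.1916, 0.1663]
eef_rot: [-179.8, -0.1, -100.8]
tcp_pos: [0.5417, -0.2523, 0.1687]
eef_rot: [-179.6, -0.1, -101.0]
tcp [ 0.5417 -0.2523  0.1687] rot [-1.796e+02 -1.000e-01 -1.010e+02] rotvec total [ 0.1  0.4 -0. ]
units [-0.07 -0.07 -4.03]
```

```bash

python3 -m creep '[[22,0,0,-0.7,0,0,0],[22,0,0,-0.7,0,0,0],[22,0,0,-0.7,0,0,0],[22,0,0,-0.7,0,0,0],[22,0,0,-0.5,0,0,0],[22,0,0,-0.4,0,0,0],[22,0,0,-0.3,0,0,0],[22,0,0,0,0,0,0]]' | egrep 'pos|contact'
python3 -m creep '[[0,0,0,0,0,0,0],[0,0,0,0,0,0,0],[0,0,0,0,0,0,0],[0,0,0,0,0,0,0],[0,0,0,0,0,0,0]]' 25 | egrep 'pos|contact|width'
python3 -m creep '[[0,-0.16,0.03,0.65,-0.3,-1.8,0],[0,-0.27,0.05,0.61,-0.3,-1.8,0],[0,-0.36,0.07,0.56,-0.3,-1.8,0],[0,-0.45,0.09,0.48,-0.3,-1.8,0],[0,0,0,0,0,0,0]]' | egrep 'pos|contact|rot'
python3 -m creep '[[0,-0.53,0.11,0.39,-0.3,-1.8,0],[0,-0.58,0.12,0.29,-0.3,-1.8,0],[0,-0.62,0.12,0.18,-0.3,-1.8,0],[0,-0.64,0.13,0.06,-0.3,-1.8,0],[0,0,0,0,0,0,0]]' | egrep 'pos|contact|rot|width'
```

```text
tcp_pos: [0.5416, -0.2495, 0.0679]
contact_force: [0.1, -0.2, 0.7]
tcp_pos: [0.5429, -0.2501, 0.0701]
contact_force: [-0.6, 0.1, 2.6]
gripper_width: 0.0087
tcp_pos: [0.5099, -0.2438, 0.1291]
eef_rot: [-172.0, 0.2, -100.8]
contact_force: [-0.2, 0.5, -3.4]
tcp_pos: [0.4475, -0.2314, 0.1488]
eef_rot: [-165.0, 0.3, -100.9]
contact_force: [-0.9, -0.3, -4.6]
gripper_width: 0.0091
```

```bash

python3 -m creep '[[0,0,0,0.2,0,0,0],[0,0,0,0.4,0,0,0],[0,0,0,0.6,0,0,0],[0,0,0,0.6,0,0,3.6],[0,0,0,0.6,0,0,3.6],[0,0,0,0.4,0,0,3.6],[0,0,0,0.4,0,0,0],[0,0,0,0,0,0,0]]' | egrep 'pos|contact|rot'; python3 w.py large
python3 -m creep '[[0,0,0,0,0,0,0],[0,0,0,0,0,0,0],[0,0,0,0,0,0,0],[0,0,0,0,0,0,0],[0,0,0,0,0,0,0]]' 9 | egrep 'contact'; python3 w.py large
python3 -m creep '[[0,0,0,0,0,0,0],[0,0,0,0,0,0,0],[0,0,0,0,0,0,0],[0,0,0,0,0,0,0],[0,0,0,0,0,0,0]]' 7 | egrep 'contact|width'; python3 w.py large; python3 rv.py 165 0 -90
```

```text
tcp_pos: [0.4538, -0.2328, 0.2321]
eef_rot: [-164.8, 0.2, -90.1]
contact_force: [0.8, -0.0, -2.8]
tcp [ 0.453  -0.2324  0.2305] bar [ 0.4494 -0.2325  0.244 ] px [296.4 217.6] [(0.81, [255.5, 217.7, 321.9, 301.7]), (0.65, [339.5, 251.5, 360.4, 269.4])] F [ 1.2 -1.  -4.1] w 0.0086
contact_force: [-0.1, 0.7, -3.4]
tcp [ 0.4522 -0.232   0.2296] bar [ 0.4486 -0.2321  0.2431] px [295.9 218.1] [(0.67, [270.2, 220.6, 321.2, 295.0])] F [-0.2 -1.2 -3. ] w 0.0093
contact_force: [-0.6, 0.3, -3.0]
gripper_width: 0.0096
tcp [ 0.4522 -0.2321  0.2298] bar [ 0.4486 -0.2321  0.2433] px [296. 218.] [(0.66, [268.1, 221.8, 321.5, 297.4]), (0.45, [346.0, 285.6, 401.3, 347.1])] F [-0.2  0.5 -3.4] w 0.0094
tcp [ 0.4522 -0.2321  0.2298] rot [-165.     0.3  -90. ] rotvec total [-0.3 30.   0. ]
```

```bash

python3 -m creep '[[0,0,0.2,0,0,0,0],[0,0,0.4,0,0,0,0],[0,0,0.6,0,0,0,0],[0,0,0.8,0,0,0,0],[0,0,0.8,0,0,0,0],[0,0,0.8,0,0,0,0],[0,0,0.8,0,0,0,0],[0,0,0.8,0,0,0,0]]' 20 | egrep 'pos'
python3 -m creep '[[0,0,0.8,0,0,0,0],[0,0,0.8,0,0,0,0],[0,0,0.8,0,0,0,0],[0,0,0.8,0,0,0,0],[0,0,0.8,0,0,0,0],[0,0,0.8,0,0,0,0],[0,0,0.8,0,0,0,0],[0,0,0.8,0,0,0,0]]' | egrep 'pos'
python3 -m creep '[[0,0,0.8,0,0,0,0],[0,0,0.8,0,0,0,0],[0,0,0.8,0,0,0,0],[0,0,0.8,0,0,0,0],[0,0,0.8,0,0,0,0],[0,0,0.8,0,0,0,0],[0,0,0.6,0,0,0,0],[0,0,0.4,0,0,0,0]]' | egrep 'pos'
python3 -m creep '[[0,0,0.4,0,0,0,0],[0,0,0.2,0,0,0,0],[0,0,0,0,0,0,0],[0,0,0,0,0,0,0],[0,0,0,0,0,0,0],[0,0,0,0,0,0,0]]' | egrep 'pos|rot|contact'; python3 w.py large
```

```text
tcp_pos: [0.452, -0.1009, 0.2299]
tcp_pos: [0.4519, 0.0592, 0.23]
tcp_pos: [0.4521, 0.2049, 0.2299]
tcp_pos: [0.4522, 0.2173, 0.2298]
eef_rot: [-165.0, 0.3, -90.0]
contact_force: [-0.1, -0.5, -3.9]
tcp [0.4522 0.2173 0.2299] bar [0.4486 0.2173 0.2434] px [173.  152.6] [(0.9, [158.5, 158.8, 196.1, 214.1]), (0.62, [345.0, 300.3, 385.5, 329.7])] F [ 0.7  0.2 -3.7] w 0.0092
```

```bash

python3 -m creep '[[0,0,0.2,0,0,0,0],[0,0,0.4,0,0,0,0],[0,0.1,0.5,0,0,0,0],[0,0.3,0.4,0,0,0,0],[0,0.5,0.13,0,0,0,0],[0,0.6,0,0,0,0,0],[0,0.6,0,0,0,0,0],[0,0.6,0,0,0,0,0]]' | egrep 'pos|contact'
python3 -m creep '[[0,0.6,0,0,0,0,0],[0,0.5,0,0,0,0,0],[0,0.4,0,0,0,0,0],[0,0.3,0,0,0,0,0],[0,0,0,0,0,0,0],[0,0,0,0,0,0,0],[0,0,0,0,0,0,0],[0,0,0,0,0,0,0]]' | egrep 'pos|contact'; python3 w.py large
```

```text
tcp_pos: [0.5213, 0.2596, 0.2293]
contact_force: [1.0, -0.4, -3.7]
tcp_pos: [0.5642, 0.2586, 0.2299]
contact_force: [-0.0, 0.1, -4.1]
tcp [0.5642 0.2587 0.23  ] bar [0.5606 0.2587 0.2436] px [196.4 137.6] [(0.9, [180.9, 139.6, 216.4, 194.5])] F [-0.1 -0.3 -2.8] w 0.0092
```

Over the middle seat; lower.

```bash

python3 -m creep '[[0,0,0,-0.3,0,0,0],[0,0,0,-0.3,0,0,0],[0,0,0,-0.3,0,0,0],[0,0,0,-0.3,0,0,0],[0,0,0,-0.3,0,0,0],[0,0,0,-0.2,0,0,0],[0,0,0,0,0,0,0]]' | egrep 'contact|pos'
python3 -m creep '[[0,0,0,-0.12,0,0,0],[0,0,0,0,0,0,0]]' | egrep 'contact|pos'
python3 -m creep '[[0,0,0,-0.08,0,0,0],[0,0,0,0,0,0,0]]' | egrep 'contact|pos'; python3 w.py large
```

```text
tcp_pos: [0.5656, 0.2589, 0.188]
contact_force: [0.4, -1.7, 3.3]
tcp_pos: [0.5659, 0.2591, 0.1872]
contact_force: [-7.0, -4.1, 16.3]
tcp_pos: [0.5662, 0.2593, 0.1864]
contact_force: [-11.6, -4.2, 23.0]
tcp [0.5662 0.2593 0.1864] bar [0.5625 0.2592 0.1999] px [198.  150.4] [(0.85, [185.3, 151.6, 217.0, 205.5])] F [-12.1  -5.9  23.4] w 0.009
```

```bash

python3 -m creep '[[0,0,0,0.2,0,0,0],[0,0,0,0,0,0,0],[12,0,0,0,0,0,0],[14,0,0,0,0,0,0],[18,0,0,0,0,0,0],[18,0,0,0,0,0,0],[18,0,0,0,0,0,0],[18,0,0,0,0,0,0]]' | egrep 'force|pos|width'; python3 w.py large
python3 -m creep '[[18,-0.06,0,0.2,0,0,0],[18,-0.1,0,0.4,0,0,0],[18,-0.16,0,0.6,0,0,0],[18,-0.16,0,0.6,0,0,0],[18,-0.2,0,0.6,0,0,0],[18,-0.6,0,0.2,0,0,0],[18,-0.6,0,0.2,0,0,0],[18,-0.6,0,0,0,0,0]]' | egrep 'force|pos|width'; python3 w.py large; python3 w.py medium;  python3 rv.py 180 0 -85
```

```text
tcp_pos: [0.5647, 0.2586, 0.1871]
contact_force: [-0.3, -0.7, 0.0]
gripper_width: 0.018
gripper_force: 0.0
tcp [0.5647 0.2587 0.1871] bar [0.5611 0.2586 0.2006] px [197.7 150.4] [(0.68, [185.3, 154.7, 218.8, 205.8])] F [0.3 0.3 0.1] w 0.0179
tcp_pos: [0.5026, 0.2591, 0.2597]
contact_force: [0.4, 0.4, 1.5]
gripper_width: 0.0178
gripper_force: 0.0
tcp [0.5006 0.2583 0.2592] bar [0.4969 0.2582 0.2727] px [177.9 134.2] [(0.8, [182.3, 154.4, 218.6, 206.0]), (0.54, [339.9, 282.0, 397.3, 349.5])] F [-3.1 -2.1 -2.2] w 0.018
tcp [0.5022 0.259  0.2588] bar [0.4986 0.2589 0.2723] px [178.2 134.1] [(0.95, [161.9, 161.9, 188.4, 187.2])] F [0.6 0.4 0.5] w 0.0178
tcp [0.5027 0.2591 0.2585] rot [-164.9    0.4  -89.9] rotvec total [-1.  15.1  4.9]
```

```bash

python3 -m creep '[[0,-0.1,-0.5,0,0,0,0],[0,-0.1,-1,0,0,0,0],[0,-0.1,-1,0,0,0,0],[0,-0.1,-1,0,0,0,0],[0,-0.1,-1,0,0,0,0],[0,-0.1,-1,0,0,0,0],[0,-0.1,-1,0,0,0,0],[0,0,-1,0,0,0,0]]' | egrep 'pos'
python3 -m creep '[[0,0,-1,0,-0.3,5,1.6],[0,0,-1,0,-0.3,5,1.6],[0,0,-1,0,-0.3,5,1.6],[0,0,-1,0,0,0,0],[0,0,-1,0,0,0,0],[0,0,-1,0,0,0,0],[0,0,-1,0,0,0,0],[0,0,-1,0,0,0,0]]' | egrep 'pos|rot'
python3 -m creep '[[0,0,-1,-0.5,0,0,0],[0,0,-1,-0.5,0,0,0],[0,0,-1,-0.5,0,0,0],[0,0,-1,-0.5,0,0,0],[0,0,-1,-0.5,0,0,0],[0,0,-1,-0.5,0,0,0],[0,0,-1,-0.5,0,0,0],[0,0,-1,-0.5,0,0,0]]' | egrep 'pos|rot'
python3 -m creep '[[0,0,-1,-0.5,0,0,0],[0,0,-1,-0.5,0,0,0],[0,0,-1,0,0,0,0],[0,0,0,0,0,0,0],[0,0,0,0,0,0,0]]' | egrep 'pos|rot'
python3 rv.py 180 0 -85 .4845 -.403 .09
```

```text
tcp_pos: [0.4848, 0.0694, 0.2574]
tcp_pos: [0.485, -0.1302, 0.2571]
eef_rot: [-179.9, -0.0, -85.2]
tcp_pos: [0.4847, -0.3302, 0.1564]
eef_rot: [-179.9, 0.0, -85.2]
tcp_pos: [0.4843, -0.4048, 0.1312]
eef_rot: [-180.0, 0.0, -85.4]
tcp [ 0.4843 -0.4048  0.1312] rot [-180.     0.   -85.4] rotvec total [-0.   0.   0.4]
units [ 0.01  0.07 -1.65]
```

```bash

python3 -m creep '[[0,0,0.06,-0.6,0,0,0],[0,0,0,-0.6,0,0,0],[0,0,0,-0.4,0,0,0],[0,0,0,0,0,0,0]]' | egrep 'pos|contact'
python3 -m creep '[[0,0,0,-0.06,0,0,0],[0,0,0,0,0,0,0]]' | egrep 'contact|pos'
python3 -m creep '[[0,0,0,-0.06,0,0,0],[0,0,0,0,0,0,0]]' | egrep 'contact|pos'
python3 -m creep '[[0,0,0,-0.05,0,0,0],[0,0,0,0,0,0,0]]' | egrep 'contact|pos'
```

```text
tcp_pos: [0.484, -0.4006, 0.0902]
contact_force: [-0.4, 0.5, 0.6]
tcp_pos: [0.4857, -0.4017, 0.0914]
contact_force: [0.0, 0.7, -0.5]
tcp_pos: [0.4856, -0.4018, 0.0899]
contact_force: [0.8, -0.4, -0.7]
tcp_pos: [0.4853, -0.4018, 0.0882]
contact_force: [0.5, -0.6, -0.1]
```

```bash

python3 -m creep '[[0,0,0,-0.05,0,0,0],[0,0,0,0,0,0,0]]' | egrep 'contact|pos'
python3 -m creep '[[0,0,0,-0.05,0,0,0],[0,0,0,0,0,0,0]]' | egrep 'contact|pos'
python3 -m creep '[[22,0,0,0.5,0,0,0],[22,0.5,0,0.7,0,0,0],[22,0.6,0.05,0.7,0,0,0],[22,0.6,0.05,0,0,0,0],[22,0.6,0.05,0,0,0,0],[22,0.6,0.05,0,0,0,0],[22,0.2,0.05,0,0,0,0],[22,0,0,0,0,0,0]]' | egrep 'contact|pos|width'
python3 rv.py 180 0 -85 .5637 -.3955 .051
python3 - <<'E'
from h import *
p=capture('side'); t=capture('top')
for k in ('pail_small','bail_small','grip_small'):
  for q in (p,t): print(k,[(round(d['conf'],2),np.round(d['bbox'],1).tolist()) for d in search_frame(q,k)[:1]])
print(proj(p,[.5632,-.3955,.064]),proj(t,[.5632,-.3955,.064]))
E
```

```text
tcp_pos: [0.4854, -0.4019, 0.0874]
contact_force: [0.0, 0.6, 5.3]
tcp_pos: [0.4856, -0.4021, 0.0874]
contact_force: [-4.2, 3.7, 12.3]
tcp_pos: [0.5636, -0.3952, 0.1325]
contact_force: [-0.3, 0.9, 0.1]
gripper_width: 0.0222
tcp [ 0.5636 -0.3952  0.1325] rot [-179.9   -0.   -85.2] rotvec total [-0.   0.1  0.2]
units [ 0.   -0.01 -3.26]
pail_small [(0.96, [340.6, 281.4, 399.4, 349.0])]
pail_small [(0.53, [357.0, 193.1, 373.5, 237.5])]
bail_small [(0.67, [342.9, 287.5, 399.0, 327.1])]
bail_small []
grip_small [(0.78, [348.6, 284.5, 396.3, 304.3])]
grip_small []
[380.70977067 292.84199898] [370.34994656 196.19814817]
```

```bash

python3 -m creep '[[22,0.04,0,-0.7,0,0,0],[22,0,0,-0.7,0,0,0],[22,0,0,-0.7,0,0,0],[22,0,0,-0.5,0,0,0],[22,0,0,-0.4,0,0,0],[22,0,0,-0.26,0,0,0],[22,0,0,0,0,0,0]]' | egrep 'pos|contact'
python3 -m creep '[[0,0,0,0,0,0,0],[0,0,0,0,0,0,0],[0,0,0,0,0,0,0],[0,0,0,0,0,0,0],[0,0,0,0,0,0,0]]' 25 | egrep 'pos|contact|width'
python3 -m creep '[[0,-0.12,-0.01,0.54,0.2,-1.8,0],[0,-0.21,-0.02,0.5,0.2,-1.8,0],[0,-0.30,-0.03,0.46,0.2,-1.8,0],[0,-0.37,-0.03,0.39,0.2,-1.8,0],[0,0,0,0,0,0,0]]' | egrep 'pos|contact|rot'
python3 -m creep '[[0,-0.44,-0.04,0.32,0.2,-1.8,0],[0,-0.48,-0.04,0.24,0.2,-1.8,0],[0,-0.52,-0.04,0.15,0.2,-1.8,0],[0,-0.54,-0.05,0.05,0.2,-1.8,0],[0,0,0,0,0,0,0]]' | egrep 'pos|contact|rot|width'
python3 w.py small
```

```text
tcp_pos: [0.563, -0.3953, 0.0501]
contact_force: [-0.0, -0.2, -1.0]
tcp_pos: [0.5648, -0.396, 0.0526]
contact_force: [2.4, -1.1, 0.0]
gripper_width: 0.0093
tcp_pos: [0.5369, -0.3979, 0.1008]
eef_rot: [-172.5, 0.2, -85.3]
contact_force: [-0.4, 0.0, -2.8]
tcp_pos: [0.486, -0.4014, 0.1174]
eef_rot: [-165.4, 0.5, -85.3]
contact_force: [-1.2, 1.2, -3.9]
gripper_width: 0.0092
tcp [ 0.4871 -0.4017  0.1175] bar [ 0.4836 -0.4021  0.1311] px [369.5 291.7] [(0.62, [328.7, 294.8, 387.2, 362.1])] F [ 0.8 -0.7 -3. ] w 0.0086
```

```bash

python3 -m creep '[[0,0,0,0.24,0,0,0],[0,0,0,0.5,0,0,0],[0,0,0,0.7,0,0,0],[0,0,0,0.8,0,0,-2.4],[0,0,0,0.8,0,0,-2.4],[0,0,0,0.7,0,0,0],[0,0,0,0.5,0,0,0],[0,0,0,0,0,0,0]]' | egrep 'pos|contact|rot'; python3 w.py small
python3 -m creep '[[0,0,0,0,0,0,0],[0,0,0,0,0,0,0],[0,0,0,0,0,0,0],[0,0,0,0,0,0,0],[0,0,0,0,0,0,0]]' 9 | egrep 'contact'
python3 -m creep '[[0,0,0,0,0,0,0],[0,0,0,0,0,0,0],[0,0,0,0,0,0,0],[0,0,0,0,0,0,0],[0,0,0,0,0,0,0]]' 7 | egrep 'contact|width'; python3 w.py small; python3 rv.py 195 0 -90
```

```text
tcp_pos: [0.4912, -0.4026, 0.2273]
eef_rot: [-165.2, 0.2, -89.9]
contact_force: [0.1, -0.3, -2.6]
tcp [ 0.4905 -0.4021  0.2252] bar [ 0.4869 -0.4021  0.2388] px [379.8 249.2] [(0.63, [338.5, 252.5, 398.7, 300.0]), (0.39, [161.5, 152.4, 188.8, 166.7])] F [-0.2 -0.2 -2.6] w 0.0088
contact_force: [0.6, -0.5, -3.5]
contact_force: [0.6, 0.2, -3.1]
gripper_width: 0.0096
tcp [ 0.4892 -0.402   0.2238] bar [ 0.4857 -0.4021  0.2374] px [379.3 250. ] [(0.65, [345.4, 251.2, 399.3, 315.0])] F [ 1.  -0.7 -3.2] w 0.0098
tcp [ 0.4892 -0.402   0.2238] rot [-165.4    0.4  -90. ] rotvec total [-0.4 -0.4 -0. ]
```

```bash

python3 -m creep '[[0,-0.1,0.2,0,0,0,0],[0,-0.2,0.4,0,0,0,0],[0,-0.2,0.6,0,0,0,0],[0,-0.2,0.8,0,0,0,0],[0,-0.2,0.8,0,0,0,0],[0,-0.1,0.8,0,0,0,0],[0,0,0.8,0,0,0,0],[0,0,0.8,0,0,0,0]]' 15 | egrep 'pos'
python3 -m creep '[[0,0,0.8,0,0,0,0],[0,0,0.8,0,0,0,0],[0,0,0.8,0,0,0,0],[0,0,0.8,0,0,0,0],[0,0,0.8,0,0,0,0],[0,0,0.8,0,0,0,0],[0,0,0.8,0,0,0,0],[0,0,0.8,0,0,0,0]]' | egrep 'pos'
python3 -m creep '[[0,0,0.8,0,0,0,0],[0,0,0.8,0,0,0,0],[0,0,0.8,0,0,0,0],[0,0,0.8,0,0,0,0],[0,0,0.8,0,0,0,0],[0,0,0.8,0,0,0,0],[0,0,0.8,0,0,0,0],[0,0,0.8,0,0,0,0]]' | egrep 'pos'
python3 -m creep '[[0,0,0.8,0,0,0,0],[0,0,0.6,0,0,0,0],[0,0,0.4,0,0,0,0],[0,0,0.2,0,0,0,0],[0,0,0,0,0,0,0],[0,0,0,0,0,0,0],[0,0,0,0,0,0,0],[0,0,0,0,0,0,0]]' | egrep 'pos|rot|contact'; python3 w.py small; python3 rv.py 195 0 -90 .5645 .118 .2238
```

```text
tcp_pos: [0.4633, -0.2705, 0.2239]
tcp_pos: [0.4632, -0.1108, 0.2239]
tcp_pos: [0.4632, 0.0489, 0.2239]
tcp_pos: [0.4641, 0.0973, 0.2238]
eef_rot: [-165.4, 0.4, -90.0]
contact_force: [-0.3, -0.1, -3.4]
tcp [0.4641 0.0973 0.2238] bar [0.4606 0.0972 0.2373] px [202.8 167. ] [(0.59, [188.4, 181.4, 217.2, 196.1]), (0.57, [192.0, 169.6, 218.2, 218.8])] F [ 0.9  0.3 -3.2] w 0.0092
tcp [0.4642 0.0974 0.2238] rot [-165.4    0.4  -90. ] rotvec total [-0.4 -0.4  0. ]
units [4.01 0.82 0.  ]
```

```bash

python3 -m creep '[[0,0.1,0.2,0,0,0,0],[0,0.2,0.3,0,0,0,0],[0,0.4,0.32,0,0,0,0],[0,0.5,0,0,0,0,0],[0,0.6,0,0,0,0,0],[0,0.6,0,0,0,0,0],[0,0.6,0,0,0,0,0],[0,0.5,0,0,0,0,0]]' | egrep 'pos|contact'
python3 -m creep '[[0,0.3,0,0,0,0,0],[0,0.2,0,0,0,0,0],[0,0,0,0,0,0,0],[0,0,0,0,0,0,0],[0,0,0,0,0,0,0],[0,0,0,0,0,0,0]]' | egrep 'pos|contact'; python3 w.py small
python3 -m creep '[[0,0,0,-0.3,0,0,0],[0,0,0,-0.3,0,0,0],[0,0,0,-0.3,0,0,0],[0,0,0,-0.2,0,0,0],[0,0,0,-0.2,0,0,0],[0,0,0,0,0,0,0]]' | egrep 'contact|pos'
python3 -m creep '[[0,0,0,-0.12,0,0,0],[0,0,0,0,0,0,0]]' | egrep 'contact|pos'
python3 -m creep '[[0,0,0,-0.06,0,0,0],[0,0,0,0,0,0,0]]' | egrep 'contact|pos'; python3 w.py small
```

```text
tcp_pos: [0.5538, 0.1193, 0.2234]
contact_force: [0.2, 1.2, -3.8]
tcp_pos: [0.5638, 0.1185, 0.224]
contact_force: [0.7, 0.1, -3.2]
tcp [0.5638 0.1185 0.2241] bar [0.5603 0.1184 0.2376] px [226.3 153.2] [(0.38, [183.8, 169.7, 213.4, 186.5])] F [-0.2 -0.  -3. ] w 0.0091
tcp_pos: [0.5648, 0.1187, 0.1908]
contact_force: [2.1, 0.1, -2.4]
tcp_pos: [0.5655, 0.1189, 0.1895]
contact_force: [2.4, -0.7, 2.1]
tcp_pos: [0.5656, 0.119, 0.1893]
contact_force: [-1.9, -1.7, 11.2]
tcp [0.5656 0.1189 0.1893] bar [0.562  0.1188 0.2028] px [227.2 164. ] [(0.85, [213.0, 164.8, 241.9, 212.2]), (0.43, [164.8, 140.7, 185.4, 183.1])] F [-3.9 -2.1 12.1] w 0.0091
```

```bash

python3 -m creep '[[0,0,0,0.12,0,0,0],[0,0,0,0,0,0,0],[12,0,0,0,0,0,0],[14,0,0,0,0,0,0],[18,0,0,0,0,0,0],[18,0,0,0,0,0,0],[18,0,0,0,0,0,0],[18,0,0,0,0,0,0]]' | egrep 'force|pos|width'; python3 w.py small
python3 -m creep '[[18,-0.06,0,0.2,0,0,0],[18,-0.1,0,0.4,0,0,0],[18,-0.16,0,0.6,0,0,0],[18,-0.16,0,0.6,0,0,0],[18,-0.2,0,0.6,0,0,0],[18,-0.6,0,0.2,0,0,0],[18,-0.6,0,0.2,0,0,0],[18,-0.6,0,0,0,0,0]]' | egrep 'force|pos|width'
python3 -m creep '[[18,-0.6,-0.8,0,0,0,0],[18,-0.4,-0.8,0,0,0,0],[18,0,-0.8,0,0,0,0],[18,0,-0.8,0,0,0,0],[18,0,-0.8,0,0,0,0],[18,0,-0.8,0,0,0,0],[18,0,-0.8,0,0,0,0],[18,0,0,0,0,0,0]]' | egrep 'pos'
cat > v.py <<'E'
from h import *
p=capture('side')
hk={'small':.119,'medium':.398,'large':.2585}
for n,y in hk.items():
    d=D[n]; base=np.array([.561,y,.196-d[3]-d[5]])
    pts=np.vstack([potpts(n),lidpts(n)[:96]+[0,0,d[1]-.014]])+base
    pred=bb(p,pts); L=bb(p,lidpts(n)+base+[0,0,d[1]-.014])
    print(n,'pot+lid pred',pred.round(1),'lid pred',L.round(1))
    for k in ('pail_','lid_','bail_'): print('  ',k,[(round(x['conf'],2),np.round(x['bbox'],1).tolist()) for x in search_frame(p,k+n)[:3]])
for k in ('flask','whistle','lunchbox'): print(k,[(round(x['conf'],2),np.round(x['bbox'],1).tolist()) for x in search_frame(p,k)[:1]])
E
python3 v.py
```

```text
tcp_pos: [0.5641, 0.1184, 0.1895]
contact_force: [0.1, 0.4, -0.3]
gripper_width: 0.0178
gripper_force: 0.0
tcp [0.5641 0.1184 0.1895] bar [0.5606 0.1183 0.2031] px [227.  164.1] [(0.7, [213.6, 164.9, 240.0, 210.4]), (0.54, [339.5, 249.4, 361.8, 267.1])] F [0.2 0.1 0.8] w 0.0174
tcp_pos: [0.5021, 0.1186, 0.2613]
contact_force: [-0.4, 0.1, 0.0]
gripper_width: 0.0179
gripper_force: 0.0
tcp_pos: [0.4767, -0.0236, 0.2602]
small pot+lid pred [214.5 178.6 241.3 210.8] lid pred [214.5 177.7 241.3 192.8]
   pail_ [(0.77, [213.5, 186.1, 238.0, 209.4])]
   lid_ [(0.7, [214.2, 187.7, 242.3, 212.7]), (0.6, [217.7, 180.6, 241.0, 191.2])]
   bail_ []
medium pot+lid pred [160.9 152.7 190.6 184. ] lid pred [160.9 152.1 189.3 165.6]
   pail_ [(0.83, [162.2, 142.5, 189.3, 187.0])]
   lid_ [(0.55, [160.2, 154.1, 186.3, 165.5])]
   bail_ [(0.4, [182.0, 170.9, 219.2, 184.2])]
large pot+lid pred [182.1 166.4 218.4 205.1] lid pred [182.1 166.4 217.6 183.9]
   pail_ [(0.77, [183.2, 182.1, 215.9, 205.2])]
   lid_ [(0.71, [181.9, 168.9, 216.4, 187.8])]
   bail_ [(0.3, [162.3, 120.6, 293.1, 214.5])]
flask [(0.72, [211.9, 181.5, 240.4, 191.9])]
whistle [(0.52, [342.4, 253.2, 361.5, 268.4])]
lunchbox [(0.48, [217.1, 167.7, 249.2, 181.0])]
```

```bash
python3 - <<'E'
from h import *
F=[]
for i in range(12):
    p=capture('side'); F.append(p['frame'].astype(float))
g=np.mean(F,0).mean(2)
np.save('g.npy',g)
for n,y in {'small':.119,'medium':.398,'large':.2585}.items():
    d=D[n]; base=np.array([.561,y,.196-d[3]-d[5]]); 
    v=base[:2]-np.array(p['origin'])[:2]; v=v/np.linalg.norm(v)
    for lat in (-.5,0,.5):
        R=d[2]/2; w=np.array([v[1],-v[0]]); f=np.sqrt(1-lat**2)
        c=base[:2]+w*lat*R-v*R*f; far=base[:2]+w*lat*R+v*R*f; cp=base[:2]+w*lat*R-v*f*d[0]/2
        q=[proj(p,np.r_[far,base[2]+d[1]+.003]),proj(p,np.r_[c,base[2]+d[1]+.003]),proj(p,np.r_[c,base[2]+d[1]]),proj(p,np.r_[cp,base[2]])]
        u=int(round(q[1][0])); a,b=int(q[0][1])-3,int(q[3][1])+6
        print(n,lat,'u',u,'rows far-top, near-top, near-under, base',[round(x[1],1) for x in q]); print('  from',a,g[a:b,u-1:u+2].mean(1).round().astype(int).tolist())
E
```

```text
small -0.5 u 221 rows far-top, near-top, near-under, base [np.float64(179.7), np.float64(191.3), np.float64(192.2), np.float64(210.2)]
  from 176 [85, 87, 100, 122, 118, 85, 83, 88, 101, 101, 99, 94, 101, 105, 113, 113, 98, 85, 82, 81, 81, 82, 82, 81, 80, 81, 80, 81, 81, 81, 81, 80, 74, 72, 78, 76, 75, 75, 79, 80]
small 0 u 228 rows far-top, near-top, near-under, base [np.float64(178.6), np.float64(191.9), np.float64(192.8), np.float64(210.8)]
  from 175 [86, 88, 83, 86, 99, 110, 102, 83, 81, 81, 80, 80, 76, 76, 77, 86, 109, 110, 88, 86, 85, 85, 86, 86, 85, 84, 85, 84, 85, 84, 84, 84, 84, 82, 77, 72, 85, 85, 80, 78, 76]
small 0.5 u 235 rows far-top, near-top, near-under, base [np.float64(179.2), np.float64(190.7), np.float64(191.5), np.float64(209.5)]
  from 176 [78, 73, 78, 77, 78, 76, 76, 76, 77, 78, 77, 76, 77, 76, 77, 78, 81, 81, 80, 84, 82, 76, 75, 75, 75, 75, 75, 76, 75, 75, 75, 73, 67, 70, 78, 78, 78, 78, 82]
medium -0.5 u 169 rows far-top, near-top, near-under, base [np.float64(154.3), np.float64(164.5), np.float64(165.3), np.float64(183.7)]
  from 151 [117, 118, 116, 116, 11
[... 1076 characters left out ...]
2, 81, 81, 74, 72, 74, 76, 78, 78, 77]
large 0 u 201 rows far-top, near-top, near-under, base [np.float64(166.5), np.float64(182.9), np.float64(183.8), np.float64(205.0)]
  from 163 [24, 33, 60, 82, 89, 89, 88, 91, 97, 82, 77, 78, 78, 78, 74, 75, 76, 86, 110, 113, 113, 111, 89, 87, 85, 85, 85, 85, 84, 85, 84, 86, 85, 85, 84, 85, 84, 84, 85, 85, 85, 83, 67, 71, 76, 77, 76]
large 0.5 u 210 rows far-top, near-top, near-under, base [np.float64(166.8), np.float64(181.0), np.float64(181.8), np.float64(202.9)]
  from 163 [26, 38, 60, 77, 89, 91, 91, 91, 81, 77, 87, 89, 89, 82, 76, 76, 75, 76, 80, 81, 83, 82, 76, 82, 80, 74, 75, 75, 75, 75, 77, 76, 76, 75, 75, 75, 76, 75, 76, 75, 68, 68, 73, 77, 78]
```

Measured against the hanging model, all three pails and lids match within about 1 px. The near rim-to-base spans give no sign of a raised lid. I hand in.

```bash
python3 -m creep '[[18,0,0,0,0,0,0],[18,0,0,0,0,0,0],[18,0,0,0,0,0,0],[18,0,0,0,0,0,0],[18,0,0,0,0,0,0],[18,0,0,0,0,0,0],[18,0,0,0,0,0,0],[18,0,0,0,0,0,0]]' | egrep 'time|contact'; python3 -c "
from plant import close_job; print(close_job())"
```

```text
time_s: 84.73
contact_force: [0.4, 0.2, 0.2]
the job is handed in; nothing more can be done
None
```

All three pails were here; each has its own lid pressed home and hangs by its bar on its own hook (medium left, large middle, small right). I handed the job in at about 85 s, and `close_job` returned no verdict.

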